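Hang freshly painted pipe pieces on the drying rail

TASK

Get the drip tray ready first: slide it along the bench, without lifting it, in between the tape corners under the left half of the drying rail. Then hook every painted pipe piece that stands on the bench (two or three) over the rail on its bare right-hand stretch and slide it along the rail, past the pin hole and without lifting it again, to one of the white marks, one piece to a mark. Last, drop the keeper pin through the hole in the rail, fully home, so that the pieces cannot slide back, and leave the vise, bottle and spray can alone.

Things in the scene. Friction and masses are not known exactly. Their poses are not given: they have to be found in the camera images.
- rack: fixed drying rack: level square-tube rail 25 x 25 mm along the rack's y, top 260 mm above the bench, usable y -340 to +250 mm; end arms run back (+x) at rail height to posts 140 mm behind, nothing under or in front of it. Origin on the bench under the rail; x away from the robot, y to its left. Right of the pin hole (y < -30 mm): bare loading stretch; left: drying stretch with three marks
- mark1 (a point): first white band on the rail, centre of the rail's top face there, at rack y = +50 mm
- mark2 (a point): second white band, rack y = +130 mm
- mark3 (a point): third white band, farthest from the pin hole, rack y = +210 mm
- pin_hole (a point): mouth, in the rail's top face, of the vertical round 12.5 mm hole that goes right through the rail (25 mm deep), at rack y = -30 mm
- tray_spot (a point): centre, on the bench, of the masking-tape corner marks under the drying stretch; they leave 20 mm all round the tray. Axes as the rack's; the tray's handle side faces -x
- tray: loose steel drip tray 170 (x) x 280 (y) x 30 mm, about 0.6 kg, on the bench to the left of its place. A flat black handle 20 mm wide (y), 12 mm thick, its middle 30 mm above the bench, sticks out towards the robot from x = -85 to -184 mm at y = 0; pinch it along y from above and slide. Origin: centre of the underside
- cap_piece: loose painted white pipe piece, about 0.28 kg, standing on an end cap (plain cup 62 mm across, 45 mm high); 34 mm pipe; flat 8 mm aluminium plate hook plugged into its top. Bight 190 mm above the foot; grip tongue above it, 24 mm wide (x), 8 mm thick (y), from 12 to 56 mm above the bight: pinch it along y. Origin: centre of the foot's underside, z up the pipe. May be absent
- cap_piece_bight (a point): point of the hook that rests on the rail's top, on the pipe's axis; axes as the piece's. The hook is a C in the x-z plane, open to +x: bight 35 mm wide; shank down the -x side (x -28 to -18 mm); tip on the +x side (18 to 28 mm) ends 18 mm below the bight; lower arm 64 mm below it. The rail enters sideways between tip and arm (46 mm gap), then the hook is lowered
- flange_piece: loose painted white pipe piece, 34 mm pipe, on a floor flange (flat disc 78 mm across, 10 mm thick, 46 mm hub). Hook, sizes, origin and axes as cap_piece. May be absent
- flange_piece_bight (a point): bight of its hook, as cap_piece_bight
- bell_piece: loose painted white pipe piece, 34 mm pipe, on a reducer (a bell 72 mm across at the foot, narrowing to 46 mm). Hook, sizes, origin and axes as cap_piece. May be absent
- bell_piece_bight (a point): bight of its hook, as cap_piece_bight
- pin: loose keeper pin, 90 mm long, standing upright in its wooden block: steel shaft 10 mm thick, 48 mm long, with a tapered end; then a 24 mm collar 5 mm thick; then a black round grip 18 mm thick from 53 to 90 mm. Origin: the shaft's lower end; z up to the grip
- pin_collar (a point): centre of the underside of the pin's collar, 48 mm above the pin's origin; rests on the rail's top when the pin is fully home
- pin_block: fixed wooden block 70 x 70 x 50 mm with a 14 mm hole in which the pin stands, its collar on the block's top. Origin: centre of the underside
- vise: bystander: blue drill-press vise 190 x 170 x 75 mm, with a bit of pipe in its jaws. Origin: centre of the underside
- water_bottle: bystander: red bottle 84 mm across, 205 mm tall. Origin: centre of the underside
- spray_can: bystander: spray can 66 mm across, 190 mm tall. Origin: centre of the underside

How it is judged:
On the way, in this order (a step that is already met when the one before it is completed fails the run):
1. the drip tray stands between its tape corners (x of tray in the frame of tray_spot between -0.02 and 0.02 m and y of tray in the frame of tray_spot between -0.02 and 0.02 m and angle between the x axis of tray and the x axis of tray_spot, either way round below 0.12 rad and height (world z) of tray below 0.006 m), for 0.2 s.
2. every pipe piece hangs on the rail at a white mark of its own ((y of cap_piece_bight in the frame of mark1 between -0.012 and 0.012 m or y of cap_piece_bight in the frame of mark2 between -0.012 and 0.012 m or y of cap_piece_bight in the frame of mark3 between -0.012 and 0.012 m) and x of cap_piece_bight in the frame of rack between -0.012 and 0.012 m and z of cap_piece_bight in the frame of rack between 0.253 and 0.267 m and angle between each of cap_piece, flange_piece, bell_piece's own z axis and vertical below 0.15 rad and linear speed of each of cap_piece, flange_piece, bell_piece below 0.1 m/s and (y of flange_piece_bight in the frame of mark1 between -0.012 and 0.012 m or y of flange_piece_bight in the frame of mark2 between -0.012 and 0.012 m or y of flange_piece_bight in the frame of mark3 between -0.012 and 0.012 m) and x of flange_piece_bight in the frame of rack between -0.012 and 0.012 m and z of flange_piece_bight in the frame of rack between 0.253 and 0.267 m and (y of bell_piece_bight in the frame of mark1 between -0.012 and 0.012 m or y of bell_piece_bight in the frame of mark2 between -0.012 and 0.012 m or y of bell_piece_bight in the frame of mark3 between -0.012 and 0.012 m) and x of bell_piece_bight in the frame of rack between -0.012 and 0.012 m and z of bell_piece_bight in the frame of rack between 0.253 and 0.267 m and distance between each of flange_piece_bight, bell_piece_bight and cap_piece_bight above 0.045 m and distance between bell_piece_bight and flange_piece_bight above 0.045 m), for 0.2 s.
3. the keeper pin is through the rail's hole, fully home (horizontal distance between pin_collar and pin_hole below 0.004 m and z of pin_collar in the frame of pin_hole between -0.004 and 0.004 m and angle between pin's own z axis and vertical below 0.12 rad), for 0.2 s.
At the end, for the whole second after the job is handed in: the tray is within 20 mm of the middle of its tape corners and square (0.12 rad); every present piece hangs by its hook on the rail, upright, hardly swinging (below 0.1 m/s), within 12 mm of a white mark, one to a mark; the pin is upright through the hole, its collar within 4 mm of the rail top (all of step 1 and all of step 2 and all of step 3); the robot touches nothing.
It fails at once if the drip tray is lifted or tipped instead of slid (height (world z) of tray above 0.012 m or angle between tray's own z axis and vertical above 0.15 rad).
It fails at once if a pipe piece is carried over the drying stretch of the rail instead of being slid along it ((x of cap_piece_bight in the frame of rack between -0.045 and 0.045 m and y of cap_piece_bight in the frame of rack above 0 m and z of cap_piece_bight in the frame of rack above 0.275 m) or (x of flange_piece_bight in the frame of rack between -0.045 and 0.045 m and y of flange_piece_bight in the frame of rack above 0 m and z of flange_piece_bight in the frame of rack above 0.275 m) or (x of bell_piece_bight in the frame of rack between -0.045 and 0.045 m and y of bell_piece_bight in the frame of rack above 0 m and z of bell_piece_bight in the frame of rack above 0.275 m)).
It fails at once if the vise, bottle or spray can is knocked aside or over (distance of any of vise, water_bottle, spray_can from where it was at the start of the episode above 0.03 m or angle between any of vise, water_bottle, spray_can's own z axis and vertical above 0.3 rad).
Of cap_piece, flange_piece, bell_piece only 2 to 3 are there at a start; the rules pass over those that are not, and their reading is None.
At some moment in a run one of tray, cap_piece, flange_piece, bell_piece may be knocked a few centimetres aside while the robot is not near it.
It also fails if it takes over 210 s, if anything falls off the work surface, if the arm or the gripper's body presses on something with over 40 N, if the wrist force passes 120 N, or if a joint passes its speed limit or range.

ROBOT

A 7-joint arm with a two-finger parallel gripper is mounted at the origin on the work surface. World frame = base frame: x ahead of the robot, y to its left, z up, the work surface at z = 0. Lengths are in m, angles in rad, forces in N, time in s.
With the tool pointing down it reaches from about 0.425 to 0.8 m from the base axis. Payload 8.3 kg.
Tool frame: the origin (TCP) lies on the centre line of the jaws, within the pads' length; the fingertips stand 17 mm ahead of it and the grasp point (between the pads) lies 2 mm behind it; z points along the fingers, y is the direction in which the jaws open and shut (so a half turn about z gives the same grasp; the last joint's range is limited). The gripper opens to 85 mm and grips with 20 to 120 N. Pads are 22 mm wide; open, the fingers measure 114 mm over their backs; the gripper's body (76 mm by 85 mm) begins 54 mm behind the grasp point. The pads swing forward as they close: fully open they stand 13 mm farther back than shut.
Start: joints at [-1.345, 0.383, 0.016, 1.37, -0.006, 1.388, -0.046], TCP at [0.178, 0.599, 0.248] pointing down, gripper open.
Joint ranges: [-2.95, 2.95], [-0.25, 2.06], [-1.52, 1.56], [0.18, 2.33], [-1.44, 4.58], [0.02, 2.06], [-3.01, 3.01]. Speed limits (rad/s): [2.39, 2.39, 3.01, 3.01, 3.14, 3.14, 3.14].

INTERFACE

Orientations are given as a rotation vector (axis times angle).
In Python, from bench import manip gives the robot as it stands.
- The arm moves only by the tool servo_tool, never from a script. Its argument "moves" is one flat list of numbers, 5 for each row, row after row: the closure, from 0 (fully open) to 1 (shut), then the shift along the tool's x, y, z in mm, then the turn about the tool's z in degrees. In form: [gripper, dx, dy, dz, spin, gripper, dx, dy, dz, spin, ...]. A call has 1 to 20 rows; each row is the pose to reach, as a shift and turn from the pose commanded when the call began, along the tool's axes at that moment; what a row does not reach only later rows make up. A row lasts 1/10 s, in which the tool goes at most 50 mm and 8.59 degrees, less where a joint would pass 70% of its speed; a pose out of reach is approached as far as the arm can. A call with a gripper value outside its range is refused whole. The fingers move at their own pace and stop on an object; "newtons" is the grip in N (left out, the last holds). Time passes only in rows, so rows that repeat a pose let the fingers close. It gives the time, the measured TCP pose, the force and the opening at its end, in the units of the state.
- manip.get_obs(): the state, without advancing time (a new reading comes with each control period).
- manip.read_camera(name): name is "scene" or "side" or "wrist"; returns the picture (420x560x3 uint8, blue, green, red); there is no depth.
- manip.camera_params(name): a dict with "camera_matrix" (3x3 intrinsics, pixels), "R" (3x3) and "t" (3): a world point X has camera coordinates R X + t. Camera axes: x right, y down, z forward; pixel columns grow to the right and rows downward; lengths in m; the calibration is good to about 2 mm. A picture is of the moment at which its call begins: read the wrist's pose just before it. camera_params takes no time and is no camera call; for the wrist camera it gives the pose at the moment of the call.
- manip.sign_off(): hands the job in, once; it reports no verdict.
The state is a dict: "clock": time; "joint_pos": joint angles; "joint_velocities": joint speeds; "joint_efforts": joint torques, N m; "eef_pos": TCP position; "tcp_rot": TCP orientation; "wrist_force": force on the tool from outside, world axes, zero at the start; "moment": the same for the moment, N m; "width": finger opening in m.
Only numpy, scipy, OpenCV 4.12 (cv2) and the standard library are available. Lean on these libraries where they do the work, as an engineer would, in place of code of your own. Each camera call takes 0.05 s, during which the arm holds its last target.

## Working session

There is one attempt and no reset: what is moved stays moved. The work goes in short steps, Python scripts to look and compute and a tool call to move; the robot and the scene stay as the last step left them, time stands still between calls to the robot, and variables do not carry over. Pictures are saved under pics/ and viewed, and the job is handed in when it is done.

Besides the shell and the picture viewer there is one more tool, called after ">>>" by a JSON object that holds its "op" and its "data". servo_tool: Moves the arm, as the interface text tells. Its arguments: {"type":"object","properties":{"moves":{"type":"array","items":{"type":"number"}},"newtons":{"type":"number"}},"required":["moves"]}

```bash
ls; mkdir -p pics
python3 - <<'E'
from bench import manip
import cv2
o=manip.get_obs()
for k,v in o.items(): print(k,v)
for n in ["scene","side","wrist"]:
    p=manip.camera_params(n); print(n,p)
    cv2.imwrite(f"pics/{n}0.png",manip.read_camera(n))
E
```

```text
pics
clock 0.0
joint_pos [-1.34491931  0.38424747  0.01635516  1.3711966  -0.00630726  1.38817236
 -0.04648908]
joint_velocities [-0.00068162  0.00195751  0.000263   -0.00116369  0.00016688  0.00068082
 -0.00052128]
joint_efforts [-6.62175262e-04 -6.27618814e+01  8.43506176e-01 -3.71811998e+01
  1.64071651e-02  1.41526863e-02  5.72770682e-05]
eef_pos [0.17780413 0.59867579 0.24725364]
tcp_rot [-4.51856765e-01 -3.10866125e+00  3.07467253e-03]
wrist_force [-0.34935929  0.16431643 -0.19671543]
moment [-0.01738369 -0.01347252  0.02343541]
width 0.08584210389197602
scene {'camera_matrix': array([[504.26413446,   0.        , 268.58042097],
       [  0.        , 504.26413446, 206.25707345],
       [  0.        ,   0.        ,   1.        ]]), 'R': array([[-0.56012605,  0.82838368, -0.0062686 ],
       [ 0.48728672,  0.32334906, -0.81117017],
       [-0.66993318, -0.45741215, -0.58477659]]), 't': array([ 0.25774229, -0.09990344,  2.11518073])}
side {'camera_matrix': array([[436.9023763 ,   0.        , 289.85298608],
       [  0.        , 436.9023763 , 212.05593291],
       [  0.        ,   0.        ,   1.        ]]), 'R': array([[ 0.66689879, -0.74507673, -0.01032846],
       [-0.54498669, -0.47825694, -0.68866524],
       [ 0.50816878,  0.46489888, -0.72500587]]), 't': array([-0.30128145,  0.37318916,  1.30757176])}
wrist {'camera_matrix': array([[309.37425509,   0.        , 278.98434323],
       [  0.        , 309.37425509, 211.40525209],
       [  0.        ,   0.        ,   1.        ]]), 'R': array([[ 0.28401485,  0.95881702, -0.00234288],
       [ 0.90644848, -0.26770445,  0.32662742],
       [ 0.31254873, -0.09489074, -0.94515027]]), 't': array([-0.62320123, -0.04335866,  0.38130237])}
```

View pics/scene0.png

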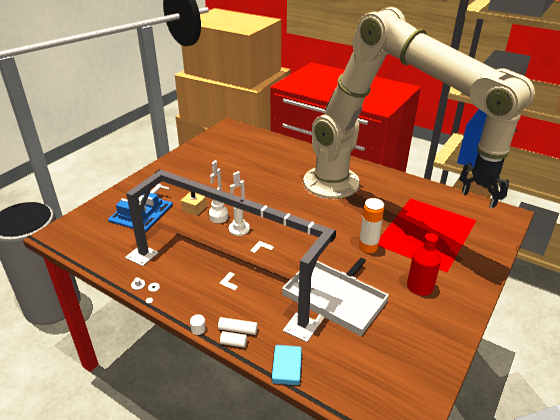

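View pics/side0.png

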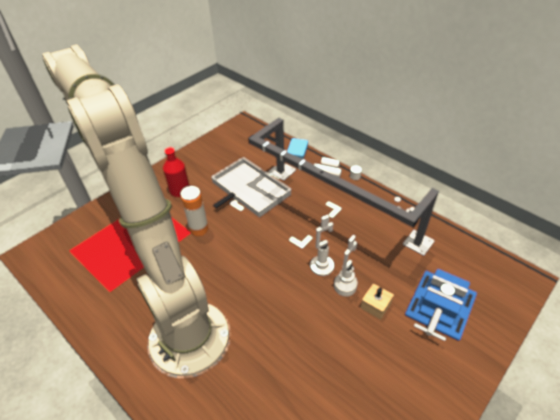

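View pics/wrist0.png

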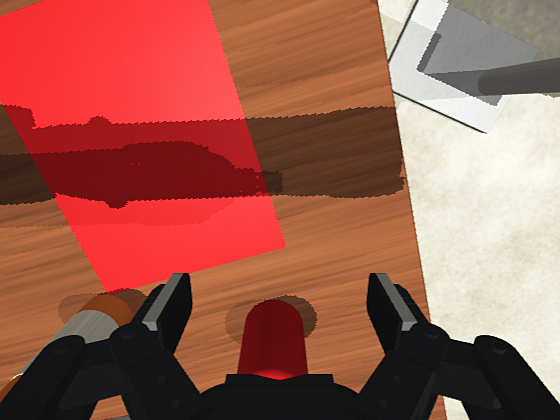

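The scene view shows the black rail from about (150,178) to (330,232), with white bands at (264,210), (287,217) and (311,226). The tray is at (335,297) with its handle at (355,268). Two pieces stand near (217,205) and (238,220), and the pin block is at (194,202). The side view agrees: pieces at (322,262) and (346,282), tray at (250,187). I'll zoom in next.

```bash
cat > h.py <<'E'
import numpy as np, cv2
from bench import manip
from scipy.spatial.transform import Rotation as Ro
def ray(P,u,v):
    K,R,t=P["camera_matrix"],np.array(P["R"]),np.array(P["t"])
    d=R.T@np.linalg.solve(K,[u,v,1.]); return -R.T@t,d
def plane(P,u,v,z):
    c,d=ray(P,u,v); return c+d*(z-c[2])/d[2]
def proj(P,X):
    p=P["camera_matrix"]@(P["R"]@np.asarray(X,float)+P["t"]); return p[:2]/p[2]
def tri(P1,a,P2,b):
    c1,d1=ray(P1,*a);c2,d2=ray(P2,*b)
    A=np.stack([d1,-d2],1); s=np.linalg.lstsq(A,c2-c1,rcond=None)[0]
    p,q=c1+s[0]*d1,c2+s[1]*d2
    return (p+q)/2,np.linalg.norm(p-q)
def crop(img,x0,y0,x1,y1,k,name):
    cv2.imwrite(name,cv2.resize(img[y0:y1,x0:x1],None,fx=k,fy=k,interpolation=cv2.INTER_CUBIC))
def shift(o,target):  # tool-frame mm to target
    R=Ro.from_rotvec(o["tcp_rot"]).as_matrix()
    return R.T@(np.asarray(target)-o["eef_pos"])*1000
E
python3 - <<'E'
from h import *
s=cv2.imread("pics/scene0.png");d=cv2.imread("pics/side0.png")
crop(s,120,150,320,300,4,"pics/s0a.png")
crop(s,220,190,400,325,4,"pics/s0b.png")
crop(d,200,120,380,255,4,"pics/d0a.png")
crop(d,280,180,480,330,4,"pics/d0b.png")
E
```

```text
(no output)
```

View pics/s0a.png

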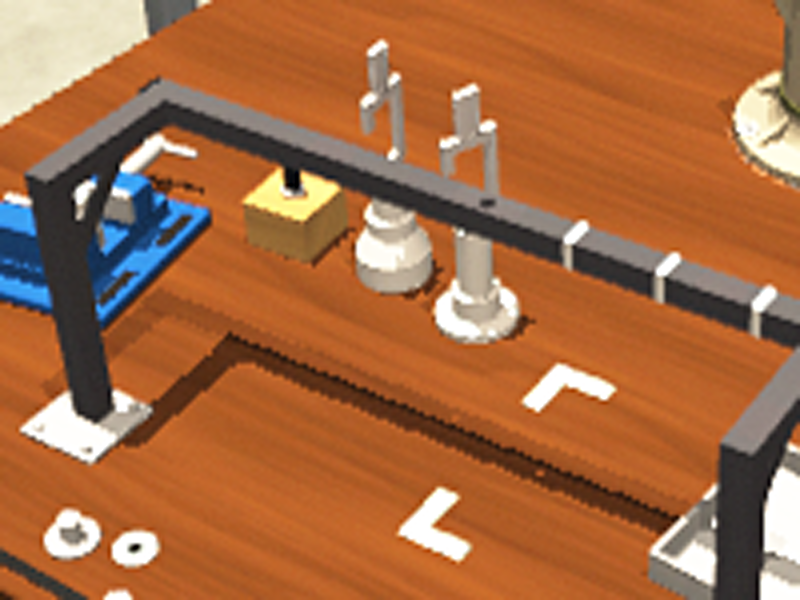

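View pics/s0b.png

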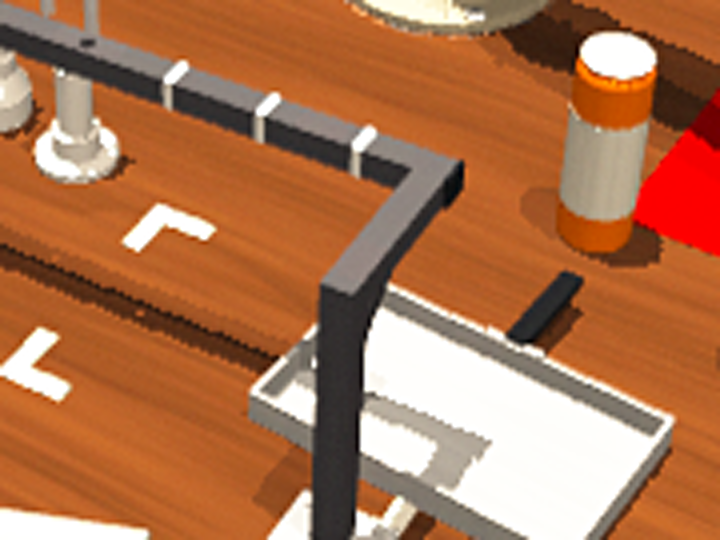

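View pics/d0a.png

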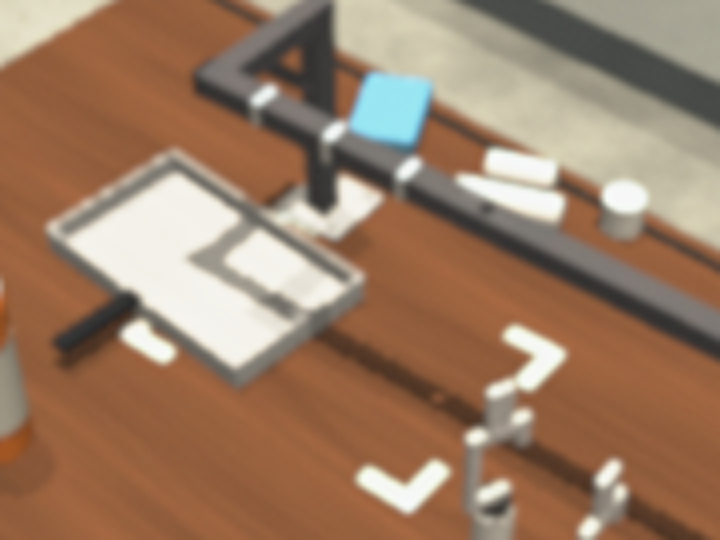

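View pics/d0b.png

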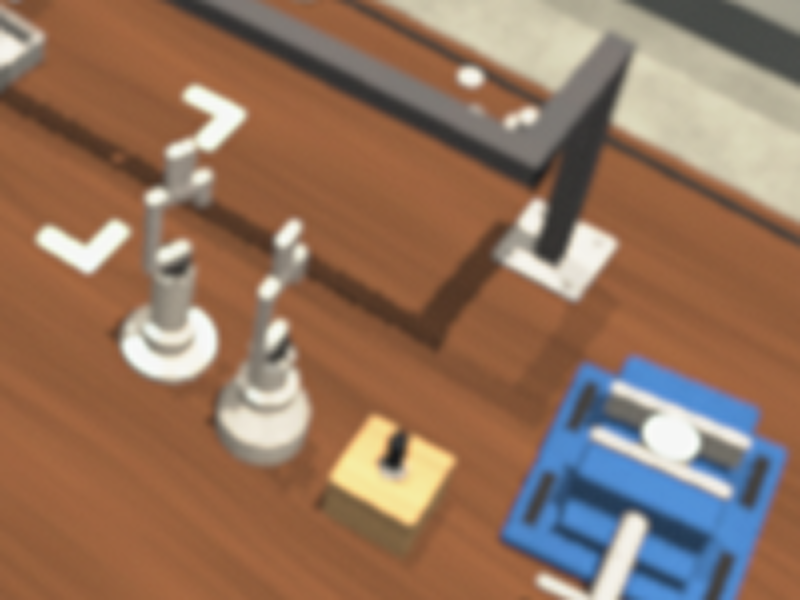

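Run:
```python
from h import *
S=manip.camera_params("scene");D=manip.camera_params("side")
def px(x0,y0,k,X,Y): return x0+(X+.5)/k-.5,y0+(Y+.5)/k-.5
sa=lambda X,Y:px(120,150,4,X,Y); sb=lambda X,Y:px(220,190,4,X,Y)
da=lambda X,Y:px(200,120,4,X,Y); db=lambda X,Y:px(280,180,4,X,Y)
np.set_printoptions(precision=4,suppress=True)
for n,p in dict(hole=(487,203),m1=(577,233),m2=(669,265),m3=(764,298)).items(): print("S",n,plane(S,*sa(*p),.26))
for n,p in dict(hole=(487,209),m1=(409,173),m2=(335,133),m3=(264,98)).items(): print("D",n,plane(D,*da(*p),.26))
for n,p in dict(tA=(408,512),tB=(565,355)).items(): print("D tape outer",n,plane(D,*da(*p),0))
for n,p in dict(tA=(562,366),tB=(402,528)).items(): print("S tape outer",n,plane(S,*sa(*p),0))
print("D third tape", plane(D,*da(150,340),0))
for n,p in dict(a=(175,152),b=(50,228),c=(238,380),d=(362,282)).items(): print("D tray",n,plane(D,*da(*p),.03))
for n,p in dict(d=(252,395),b=(672,420),).items(): print("S tray",n,plane(S,*sb(*p),.03))
for n,p in dict(h0=(128,303),h1=(62,343)).items(): print("D handle",plane(D,*da(*p),.036))
for n,p in dict(h0=(520,333),h1=(572,278)).items(): print("S handle",plane(S,*sb(*p),.036))
# pieces: tongue top (0.19+0.056)
print("flange D",plane(D,*db(180,149),.246),"S",plane(S,*sa(466,91),.246))
print("bell D",plane(D,*db(289,227),.246),"S",plane(S,*sa(377,46),.246))
print("tip flange D",plane(D,*db(203,177),.196),"shank",plane(D,*db(157,196),.196))
print("tip flange S",plane(S,*sa(447,147),.196),"shank",plane(S,*sa(488,127),.196))
print("tip bell D",plane(D,*db(297,252),.196),"shank",plane(D,*db(270,289),.196))
print("tip bell S",plane(S,*sa(369,100),.196),"shank",plane(S,*sa(394,79),.196))
print("foot flange D", plane(D,*db(169,335),.01),"S",plane(S,*sa(477,310),.01))
print("foot bell D", plane(D,*db(263,415),.0),"S",plane(S,*sa(393,262),.0))
print("pin top D",plane(D,*db(400,433),.092),"S",plane(S,*sa(292,170),.07))
```

```text
S hole [ 0.6027 -0.0033  0.26  ]
S m1 [0.5967 0.0771 0.26  ]
S m2 [0.5923 0.1568 0.26  ]
S m3 [0.5879 0.2354 0.26  ]
D hole [ 0.6021 -0.0067  0.26  ]
D m1 [0.5946 0.0706 0.26  ]
D m2 [0.593  0.1525 0.26  ]
D m3 [0.588  0.2319 0.26  ]
D tape outer tA [ 0.4809 -0.0295  0.    ]
D tape outer tB [ 0.7252 -0.0167  0.    ]
S tape outer tA [ 0.4777 -0.0247  0.    ]
S tape outer tB [ 0.7186 -0.0156  0.    ]
D third tape [0.4774 0.2963 0.    ]
D tray a [0.6675 0.4549 0.03  ]
D tray b [0.5015 0.4634 0.03  ]
D tray c [0.4769 0.1739 0.03  ]
D tray d [0.6495 0.1751 0.03  ]
S tray d [0.6569 0.1861 0.03  ]
S tray b [0.5006 0.4687 0.03  ]
D handle [0.4756 0.3199 0.036 ]
D handle [0.3982 0.3271 0.036 ]
S handle [0.4843 0.3306 0.036 ]
S handle [0.4012 0.3367 0.036 ]
flange D [ 0.4635 -0.1321  0.246 ] S [ 0.4633 -0.1296  0.246 ]
bell D [ 0.4554 -0.2383  0.246 ] S [ 0.4468 -0.2405  0.246 ]
tip flange D [ 0.49   -0.1367  0.196 ] shank [ 0.4514 -0.1224  0.196 ]
tip flange S [ 0.4824 -0.1385  0.196 ] shank [ 0.4373 -0.1279  0.196 ]
tip bell D [ 0.477  -0.2355  0.196 ] shank [ 0.4357 -0.2413  0.196 ]
tip bell S [ 0.4605 -0.2431  0.196 ] shank [ 0.4201 -0.2469  0.196 ]
foot flange D [ 0.4683 -0.1307  0.01  ] S [ 0.4648 -0.1288  0.01  ]
foot bell D [ 0.462  -0.2353  0.    ] S [ 0.4398 -0.2486  0.    ]
pin top D [ 0.4617 -0.3539  0.092 ] S [ 0.4487 -0.3596  0.07  ]
```

Run:
```python
from h import *
S=manip.camera_params("scene");D=manip.camera_params("side")
np.set_printoptions(precision=4,suppress=True)
def px(x0,y0,k,X,Y): return x0+(X+.5)/k-.5,y0+(Y+.5)/k-.5
print("can top",plane(S,*px(220,190,4,618,55),.185),plane(D,191,193,.19))
print("bottle", plane(S,432,240,.2),plane(D,170,153,.205))
o=manip.get_obs()
print(Ro.from_rotvec(o["tcp_rot"]).as_matrix())
print(shift(o,[.43,.332,.30]))
```

```text
can top [0.2889 0.3082 0.185 ] [0.2965 0.3021 0.19  ]
bottle [0.3871 0.5364 0.2   ] [0.3719 0.5092 0.205 ]
[[-0.9586  0.2848 -0.0004]
 [ 0.2848  0.9586 -0.0015]
 [-0.     -0.0015 -1.    ]]
[-317.6627 -184.0212  -52.2342]
```

>>> {"op": "servo_tool", "data": {"moves": [0,0,0,-50,0,0,-35,-20,-50,-2,0,-70,-40,-50,-4,0,-105,-60,-50,-6,0,-140,-80,-50,-8,0,-175,-100,-50,-10,0,-210,-120,-50,-12,0,-245,-140,-50,-12,0,-280,-160,-50,-12,0,-318,-184,-50,-12,0,-318,-184,-50,-12,0,-318,-184,-50,-12], "newtons": 60}}

```text
clock: 1.35
eef_pos: [0.4312, 0.331, 0.2981]
tcp_rot: [-0.13, -3.139, 0.0]
wrist_force: [-0.2, 0.8, 0.1]
width: 0.0855
```

```bash
cat > snap.py <<'E'
import sys
from h import *
n,tag=sys.argv[1],sys.argv[2]
o=manip.get_obs(); P=manip.camera_params(n)
im=manip.read_camera(n); cv2.imwrite(f"pics/{n}{tag}.png",im)
import pickle; pickle.dump((o,P,im),open(f"{n}{tag}.pkl","wb"))
print(o["clock"],o["eef_pos"],o["tcp_rot"],o["width"],o["wrist_force"])
E
python3 snap.py wrist 1
```

```text
1.35 [0.4311551  0.33097653 0.29810035] [-1.29556502e-01 -3.13859713e+00  4.51178492e-04] 0.0855297022639352 [-0.1555421   0.82996748  0.0645157 ]
```

View pics/wrist1.png

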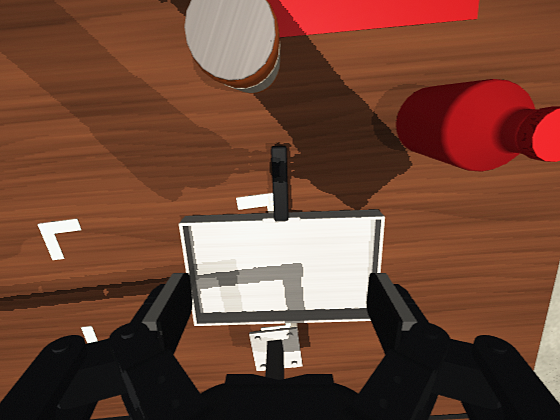

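The wrist view shows the tray (181–383, 212–325), its handle from (279,146) to (282,219), and a tape corner at (40,225). The can is at (233,45), well clear of the gripper.

Run:
```python
from h import *
import pickle
np.set_printoptions(precision=4,suppress=True)
o,P,im=pickle.load(open("wrist1.pkl","rb"))
for n,p,z in [("htip",(279,146),.036),("hroot",(281.5,219),.036),("TL",(180,218),.03),("TR",(383,209),.03),("BL",(195,326),.03),("BR",(382,318),.03),("tapeA out",(38,224),0),("tapeA in",(52,233),0),("tape3",(237,203),0)]: print(n,plane(P,*p,z))
print(shift(o,[.43,.332,.032]), manip.get_obs()["clock"])
```

```text
htip [0.3953 0.3329 0.036 ]
hroot [0.4915 0.3283 0.036 ]
TL [0.4811 0.191  0.03  ]
TR [0.4906 0.4652 0.03  ]
BL [0.6587 0.1811 0.03  ]
BR [0.6672 0.4685 0.03  ]
tapeA out [ 0.4836 -0.0301  0.    ]
tapeA in [ 0.4993 -0.0141  0.    ]
tape3 [0.4753 0.2658 0.    ]
[  1.1529   1.0047 266.1004] 1.4
```

>>> {"op": "servo_tool", "data": {"moves": [0,1,0,40,-2,0,1,0,80,-2,0,1,0,120,-2,0,1,0,160,-2,0,1,0,200,-2,0,1,0,240,-2,0,1,0,268,-2,0,1,0,268,-2,0.5,1,0,268,-2,1,1,0,268,-2,1,1,0,268,-2,1,1,0,268,-2,1,1,0,268,-2,1,1,0,268,-2], "newtons": 60}}

```text
clock: 2.8
eef_pos: [0.4299, 0.3326, 0.0316]
tcp_rot: [0.07, 3.14, 0.002]
wrist_force: [-2.8, -1.8, 8.1]
width: 0.0187
```

```bash
python3 snap.py side 2; python3 -c "
import cv2
from h import *
crop(cv2.imread('pics/side2.png'),180,120,360,255,4,'pics/d2.png')"
```

```text
2.8 [0.42992287 0.33263163 0.03155563] [7.04589566e-02 3.13978866e+00 1.98755935e-03] 0.018673799903005727 [-2.83861849 -1.79177116  8.13545627]
```

View pics/d2.png

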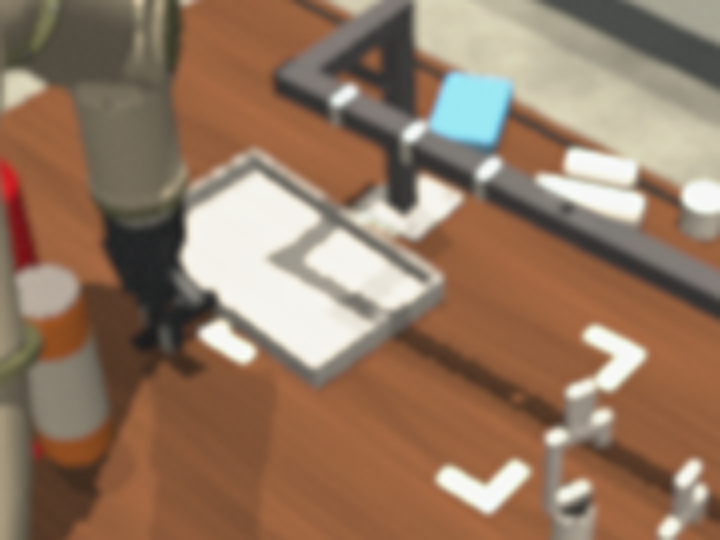

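>>> {"op": "servo_tool", "data": {"moves": [1,-1,-6,0,0,1,-3,-18,0,-0.5,1,-5,-32,0,-1,1,-7,-46,0,-1.5,1,-9,-60,0,-2,1,-11,-74,0,-2.5,1,-13,-88,0,-3,1,-15,-102,0,-3.5,1,-17,-116,0,-4,1,-19,-130,0,-4.5,1,-21,-144,0,-5,1,-23,-158,0,-5.5,1,-25,-170,0,-6,1,-26,-180,0,-6,1,-27,-186,0,-6,1,-27,-186,0,-6,1,-27,-186,0,-6]}}

```text
clock: 4.55
eef_pos: [0.4492, 0.1454, 0.0315]
tcp_rot: [-0.095, 3.138, 0.001]
wrist_force: [-0.0, -0.5, 7.8]
width: 0.0189
```

```bash
python3 snap.py side 3;python3 snap.py scene 3; python3 -c "
import cv2
from h import *
crop(cv2.imread('pics/side3.png'),200,120,380,255,4,'pics/d3.png')
crop(cv2.imread('pics/scene3.png'),180,180,360,315,4,'pics/s3.png')"
```

```text
4.55 [0.4492484  0.14539824 0.03148185] [-9.53280346e-02  3.13759609e+00  1.43823429e-03] 0.018850701630232027 [-0.04766912 -0.488197    7.76895393]
4.6 [0.44924555 0.14537884 0.03145928] [-9.54351758e-02  3.13764567e+00  1.24243251e-03] 0.018549415737860085 [ 0.36602263 -1.14630637  7.3204609 ]
```

View pics/d3.png

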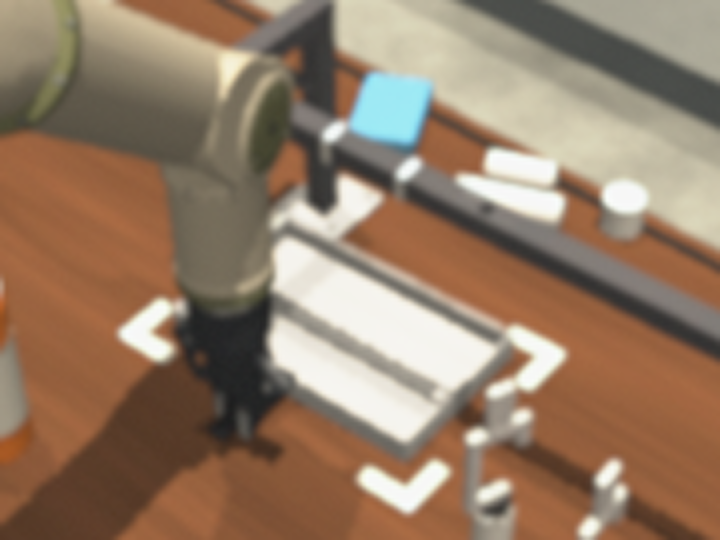

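View pics/s3.png

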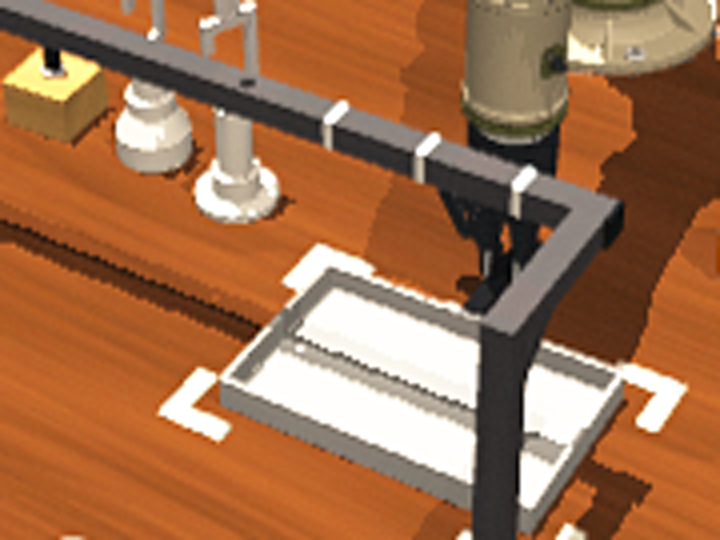

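The tray looks centred between all the tape corners in both views. I'll check that with numbers.

Run:
```python
from h import *
np.set_printoptions(precision=4,suppress=True)
S=manip.camera_params("scene");D=manip.camera_params("side")
def px(x0,y0,k,X,Y): return x0+(X+.5)/k-.5,y0+(Y+.5)/k-.5
ss=lambda X,Y:px(180,180,4,X,Y); dd=lambda X,Y:px(200,120,4,X,Y)
for n,p,z in [("tray farR",(222,382),.03),("tray nearR",(332,268),.03),("tray nearL",(624,374),.03),("tapeA",(320,243),0),("tapeB",(158,412),0),("tapeC",(690,388),0)]: print("S",n,plane(S,*ss(*p),z))
for n,p,z in [("tray nearR",(405,446),.03),("tray farR",(512,342),.03),("tapeA",(408,514),0),("tapeB",(567,354),0),("tapeC",(117,331),0)]: print("D",n,plane(D,*dd(*p),z))
```

```text
S tray farR [0.6917 0.0269 0.03  ]
S tray nearR [0.5266 0.0204 0.03  ]
S tray nearL [0.5044 0.2912 0.03  ]
S tapeA [ 0.4753 -0.0286  0.    ]
S tapeB [ 0.724  -0.0154  0.    ]
S tapeC [0.4597 0.3309 0.    ]
D tray nearR [0.5175 0.0059 0.03  ]
D tray farR [0.6814 0.015  0.03  ]
D tapeA [ 0.4792 -0.031   0.    ]
D tapeB [ 0.7275 -0.0173  0.    ]
D tapeC [0.4647 0.3294 0.    ]
```

>>> {"op": "servo_tool", "data": {"moves": [0.5,0,0,0,0,0,0,0,0,0,0,0,0,0,0,0,0,0,0,0,0,0,0,-40,0,0,0,0,-85,0,0,0,0,-130,0,0,0,0,-175,0,0,0,0,-220,0,0,0,0,-265,0,0,0,-40,-300,0,0,0,-80,-330,0,0,0,-125,-360,0,0,0,-165,-380,0,0,2,-205,-390,0,0,4,-250,-390,0,0,4,-290,-390,0,0,4,-325,-390,0,0,4,-325,-390,0,0,4,-325,-390,0]}}

```text
clock: 6.65
eef_pos: [0.4634, -0.1801, 0.42]
tcp_rot: [0.091, -3.139, -0.0]
wrist_force: [-0.1, 0.8, 0.4]
width: 0.0851
```

```bash
python3 snap.py wrist 4; python3 snap.py scene 4
```

```text
6.65 [ 0.46341944 -0.18014882  0.41997944] [ 9.10273386e-02 -3.13942330e+00 -5.49284423e-05] 0.08514669531989295 [-0.11928398  0.84673271  0.443881  ]
6.7 [ 0.46376735 -0.17896456  0.42001057] [ 9.48874615e-02 -3.13951815e+00 -5.21915201e-04] 0.0854138153381366 [-0.16678284  0.6221929   0.12016311]
```

View pics/wrist4.png

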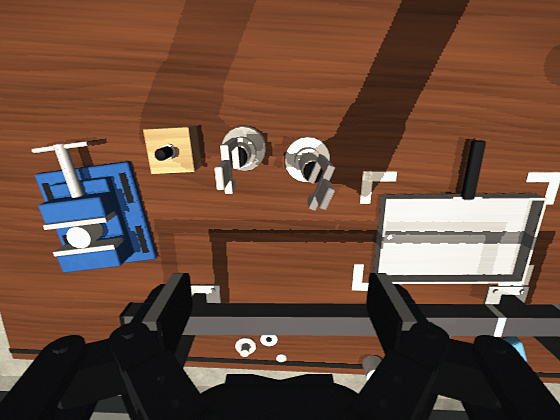

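View pics/scene4.png

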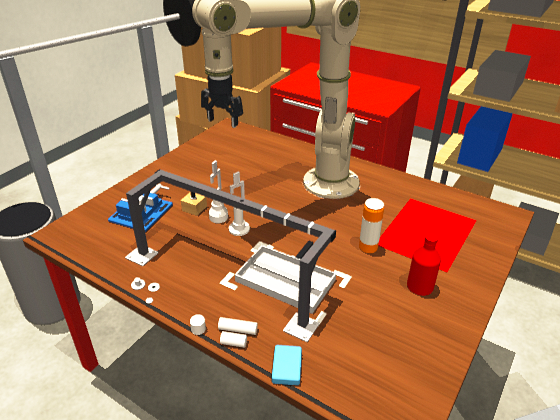

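The wrist view shows the bell piece at (238,155), the flange piece at (312,165) and the pin block at (175,150). The tray sits inside its tape.

```bash
python3 -c "
import cv2
from h import *
crop(cv2.imread('pics/wrist4.png'),200,115,340,220,5.7,'pics/w4.png')"
```

```text
(no output)
```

View pics/w4.png

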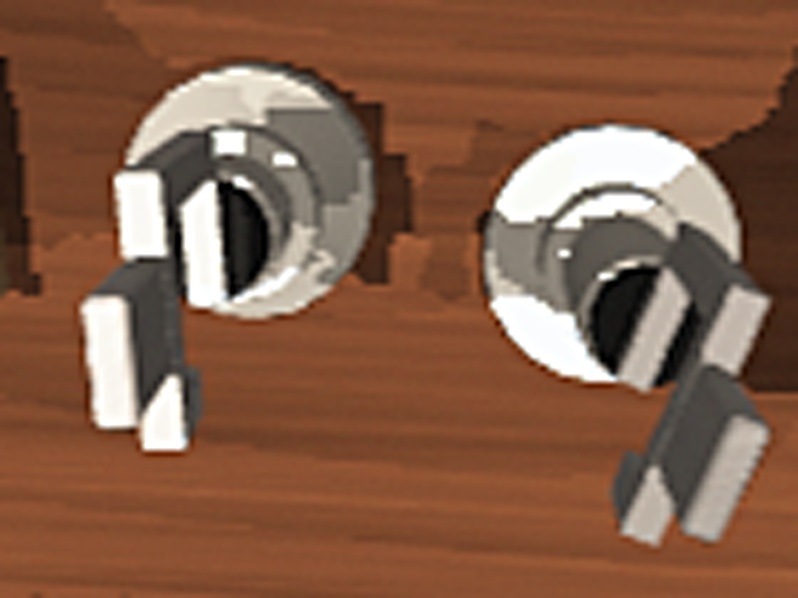

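Run:
```python
from h import *
import pickle
np.set_printoptions(precision=4,suppress=True)
o,P,im=pickle.load(open("wrist4.pkl","rb"))
k=5.7
f=lambda X,Y:(200+(X+.5)/k-.5,115+(Y+.5)/k-.5)
for n,a,b in [("flange",(752,420),(699,537)),("bell",(105,297),(116,428))]:
    A=plane(P,*f(*a),.246);B=plane(P,*f(*b),.246); d=B-A
    print(n,(A+B)/2,np.hypot(*d[:2]),"yaw",np.degrees(np.arctan2(d[1],d[0])))
for n,a in [("f shank",(735,332)),("b shank",(140,215)),("f tip",(648,508)),("b tip",(165,415))]: print(n,plane(P,*f(*a),.202))
y=np.degrees(2*np.arctan2(o["tcp_rot"][0],o["tcp_rot"][1])); print("tool",y)
print(Ro.from_rotvec(o["tcp_rot"]).as_matrix())
# pin
print("pin top",plane(P,172,152,.092), plane(P,158,155,.092))
```

```text
flange [ 0.466  -0.1325  0.246 ] 0.023167310944960166 yaw -17.640111360450952
bell [ 0.4515 -0.2412  0.246 ] 0.0231760289494659 yaw 4.462957465867849
f shank [ 0.4485 -0.126   0.202 ]
b shank [ 0.4324 -0.2435  0.202 ]
f tip [ 0.4858 -0.1397  0.202 ]
b tip [ 0.472  -0.2384  0.202 ]
tool 356.67835713574897
[[-0.9983 -0.0579 -0.0009]
 [-0.0579  0.9983  0.    ]
 [ 0.0008  0.0001 -1.    ]]
pin top [ 0.4533 -0.3377  0.092 ] [ 0.4589 -0.3583  0.092 ]
```

>>> {"op": "servo_tool", "data": {"moves": [0,-5,23,0,8,0,-5,46,0,16,0,-5,46,30,21,0,-5,46,60,21,0,-5,46,90,21,0,-5,46,110,21,0,-5,46,110,21]}}

```text
clock: 7.45
eef_pos: [0.4647, -0.1313, 0.3077]
tcp_rot: [-0.474, -3.101, -0.0]
wrist_force: [-0.1, -0.3, 0.1]
width: 0.0854
```

```bash
python3 snap.py wrist 5; python3 -c "
from h import *
print(Ro.from_rotvec(manip.get_obs()['tcp_rot']).as_matrix())
crop(cv2.imread('pics/wrist5.png'),200,90,380,225,4.4,'pics/w5.png')"
```

```text
7.45 [ 0.46472696 -0.13125215  0.30773604] [-4.73940403e-01 -3.10064950e+00 -1.17499192e-04] 0.08543336189400029 [-0.07451853 -0.32722869  0.11168815]
[[-9.54193916e-01  2.99180646e-01 -2.21611449e-03]
 [ 2.99180267e-01  9.54196473e-01  5.08270303e-04]
 [ 2.26667327e-03 -1.78029295e-04 -9.99997415e-01]]
```

View pics/w5.png

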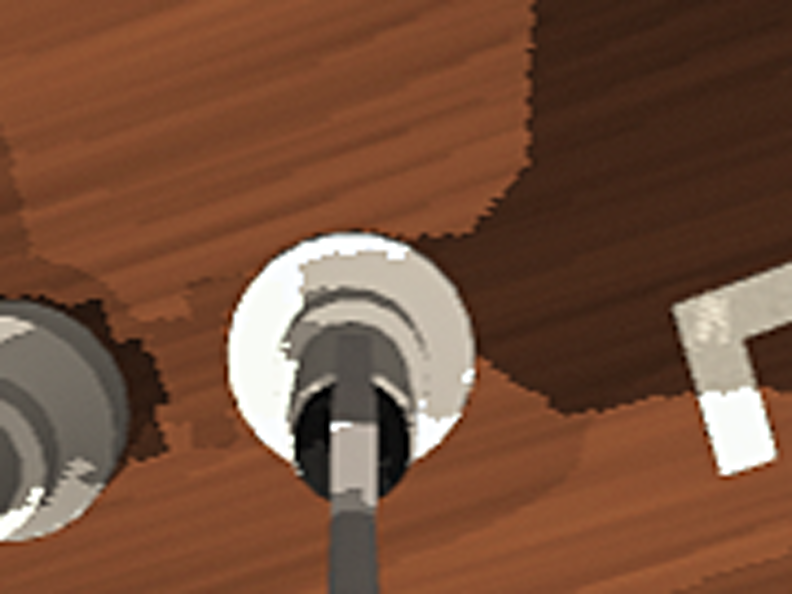

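The hook plate now stands vertical in the wrist image at column 280, centred between the jaws.

>>> {"op": "servo_tool", "data": {"moves": [0,-1,-1,30,0,0,-1,-1,60,0,0,-1,-1,84,0,0,-1,-1,84,0,0.5,-1,-1,84,0,1,-1,-1,84,0,1,-1,-1,84,0,1,-1,-1,84,0,1,-1,-1,84,0,1,-1,-1,84,0,1,-1,-1,84,0], "newtons": 60}}

```text
clock: 8.6
eef_pos: [0.4666, -0.1344, 0.2265]
tcp_rot: [0.479, 3.105, 0.0]
wrist_force: [-1.3, 0.2, 2.7]
width: 0.0073
```

```bash
python3 snap.py scene 6; python3 -c "
from h import *
print(Ro.from_rotvec(manip.get_obs()['tcp_rot']).as_matrix())
crop(cv2.imread('pics/scene6.png'),150,130,330,265,4.4,'pics/s6.png')"
```

```text
8.6 [ 0.46657491 -0.13443303  0.22651285] [4.79107289e-01 3.10484332e+00 9.21143648e-05] 0.007256085467942978 [-1.2766297   0.19218768  2.73747591]
[[-9.53488226e-01  3.01430260e-01 -2.67636098e-05]
 [ 3.01430259e-01  9.53488226e-01  4.25090398e-05]
 [ 3.83322978e-05  3.24645071e-05 -9.99999999e-01]]
```

View pics/s6.png

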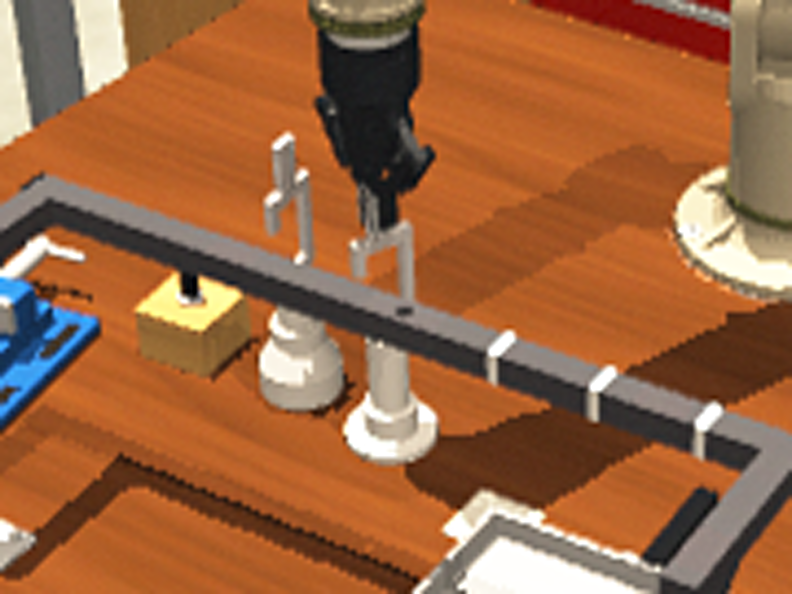

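>>> {"op": "servo_tool", "data": {"moves": [1,0,0,-20,0,1,0,0,-45,0,1,0,0,-70,0,1,0,0,-98,-3,1,-5,5,-98,-7,1,-15,12,-98,-11,1,-25,20,-98,-15,1,-35,27,-98,-18,1,-45,34,-98,-21,1,-53,40,-98,-21,1,-58,44,-98,-21,1,-61,46,-98,-21,1,-61,46,-98,-21,1,-61,46,-98,-21]}}

```text
clock: 10.05
eef_pos: [0.5383, -0.1093, 0.3243]
tcp_rot: [0.093, -3.14, 0.0]
wrist_force: [0.3, -0.6, -3.9]
width: 0.0072
```

```bash
python3 snap.py scene 7;python3 snap.py side 7;python3 snap.py wrist 7; python3 -c "
from h import *
print(Ro.from_rotvec(manip.get_obs()['tcp_rot']).as_matrix())
crop(cv2.imread('pics/scene7.png'),150,130,330,265,4.4,'pics/s7.png')
crop(cv2.imread('pics/side7.png'),270,120,450,255,4.4,'pics/d7.png')"
```

```text
10.05 [ 0.53829892 -0.10934085  0.3242847 ] [ 9.32300585e-02 -3.13988282e+00  3.20862807e-04] 0.007193366666920552 [ 0.31844125 -0.56767655 -3.93846773]
10.1 [ 0.53824758 -0.10934813  0.3243823 ] [ 9.32952877e-02 -3.14007305e+00  8.66406105e-05] 0.007163121281835509 [-0.59070054 -0.36607329 -2.81488308]
10.15 [ 0.53825234 -0.10936555  0.32446171] [-9.33940360e-02  3.14012740e+00 -1.27937042e-05] 0.0072460095680912315 [ 0.42442481 -0.00670891 -3.41623746]
[[-9.98221815e-01 -5.96082844e-02  2.47759908e-04]
 [-5.96082687e-02  9.98221844e-01  7.05091127e-05]
 [-2.51522280e-04  5.56151953e-05 -9.99999967e-01]]
```

View pics/s7.png

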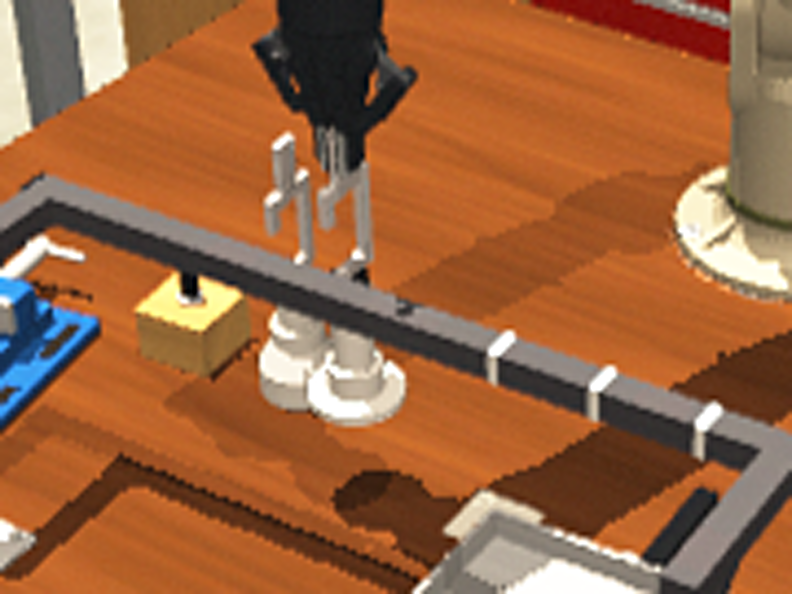

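View pics/d7.png

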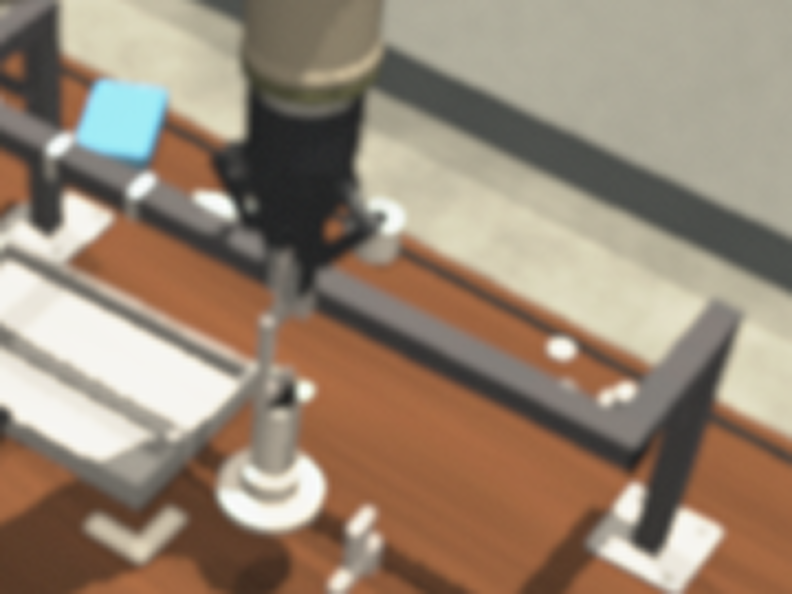

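View pics/wrist7.png

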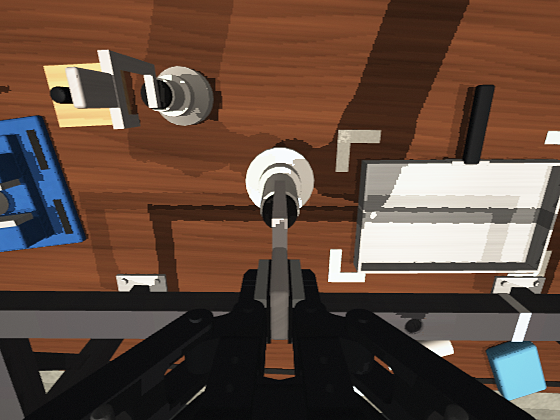

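The flange piece hangs upright in the jaws. The wrist view shows the rail (top face between rows 310 and 338), the hole at (413,325) and mark 1 at (522,315). I'll refine the rack's pose from these.

Run:
```python
from h import *
import pickle
np.set_printoptions(precision=4,suppress=True)
o,P,im=pickle.load(open("wrist7.pkl","rb"))
crop(im,380,280,560,360,4.4,"pics/w7.png")
print("hole",plane(P,413,325,.26)); print("m1 front",plane(P,525,313,.26))
g=cv2.cvtColor(im,cv2.COLOR_BGR2GRAY)
for c in (40,100,180,360,440,480): print(c,[int(v) for v in g[285:350,c]][::2])
```

```text
hole [ 0.603  -0.0063  0.26  ]
m1 front [0.5875 0.0735 0.26  ]
40 [87, 89, 95, 14, 24, 24, 23, 23, 23, 24, 22, 23, 20, 106, 96, 96, 99, 97, 97, 99, 96, 96, 98, 97, 97, 99, 99, 80, 76, 84, 83, 80, 81]
100 [76, 90, 85, 45, 24, 25, 24, 24, 25, 25, 26, 25, 19, 111, 99, 97, 99, 98, 98, 97, 98, 98, 97, 98, 98, 98, 101, 17, 22, 22, 22, 23, 24]
180 [97, 94, 96, 78, 23, 24, 25, 26, 23, 25, 22, 24, 21, 67, 105, 111, 3, 16, 14, 14, 15, 13, 14, 11, 16, 15, 12, 14, 14, 14, 17, 27, 25]
360 [93, 99, 100, 100, 14, 25, 26, 25, 25, 25, 25, 27, 11, 15, 17, 13, 17, 19, 24, 12, 15, 14, 12, 14, 15, 13, 15, 14, 16, 15, 20, 19, 18]
440 [89, 91, 88, 94, 34, 25, 26, 24, 26, 25, 27, 25, 25, 20, 113, 105, 105, 105, 104, 102, 102, 102, 101, 102, 102, 100, 104, 101, 199, 228, 241, 248, 248]
480 [70, 64, 73, 71, 51, 24, 27, 25, 23, 25, 23, 24, 24, 19, 111, 101, 101, 100, 100, 100, 99, 101, 100, 99, 100, 99, 99, 100, 76, 85, 76, 75, 84]
```

View pics/w7.png

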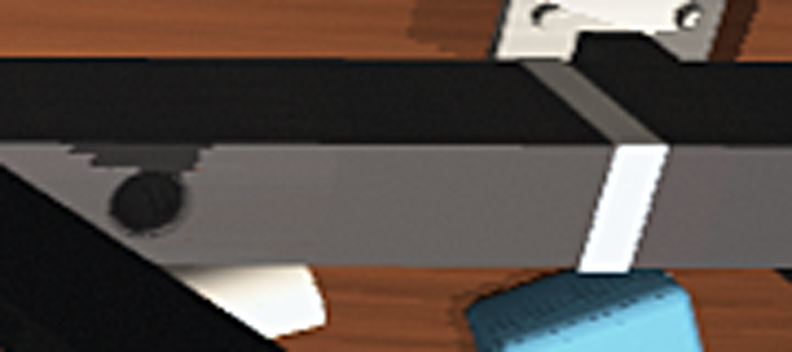

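Run:
```python
from h import *
import pickle
np.set_printoptions(precision=4,suppress=True)
o,P,im=pickle.load(open("wrist7.pkl","rb"))
h=plane(P,413,324.8,.26);m=plane(P,521,326.9,.26)
print(h,m,np.linalg.norm(m-h),np.arctan2(-(m-h)[0],(m-h)[1]))
f1,f2=plane(P,40,310.5,.26),plane(P,440,312.6,.26);b1,b2=plane(P,40,338.5,.26),plane(P,480,340.5,.26)
for a,b in ((f1,f2),(b1,b2)): print(a,b,np.arctan2(-(b-a)[0],(b-a)[1]))
```

```text
[ 0.6029 -0.0064  0.26  ] [0.5999 0.0745 0.26  ] 0.08087477161652454 0.03711989984783377
[ 0.6068 -0.2812  0.26  ] [0.5909 0.0112 0.26  ] 0.054316031393859154
[ 0.6324 -0.286   0.26  ] [0.6141 0.0473 0.26  ] 0.055015510871011274
```

>>> {"op": "servo_tool", "data": {"moves": [1,-12,0,0,0,1,-24,0,0,0,1,-36,0,0,0,1,-48,0,0,0,1,-60,0,0,0,1,-70,0,0,0,1,-70,0,0,0,1,-70,0,8,0,1,-70,0,15,0,1,-70,0,20,0,1,-70,0,24,0,1,-70,0,24,0]}}

```text
clock: 11.4
eef_pos: [0.608, -0.1046, 0.2996]
tcp_rot: [0.095, -3.139, -0.0]
wrist_force: [-0.5, -0.1, -3.4]
width: 0.0075
```

```bash
python3 snap.py scene 8;python3 snap.py side 8; python3 -c "
from h import *
crop(cv2.imread('pics/scene8.png'),150,130,330,265,4.4,'pics/s8.png')
crop(cv2.imread('pics/side8.png'),270,120,450,255,4.4,'pics/d8.png')"
```

```text
11.4 [ 0.60802257 -0.10462927  0.29955119] [ 9.46109977e-02 -3.13896478e+00 -4.85681072e-04] 0.00750092589869038 [-0.4528245  -0.12685292 -3.38025919]
11.45 [ 0.60824267 -0.10467606  0.30005809] [ 9.47315470e-02 -3.13964917e+00 -2.55673356e-04] 0.007685582108084505 [-0.64391364 -1.16803613 -3.69208851]
```

View pics/s8.png

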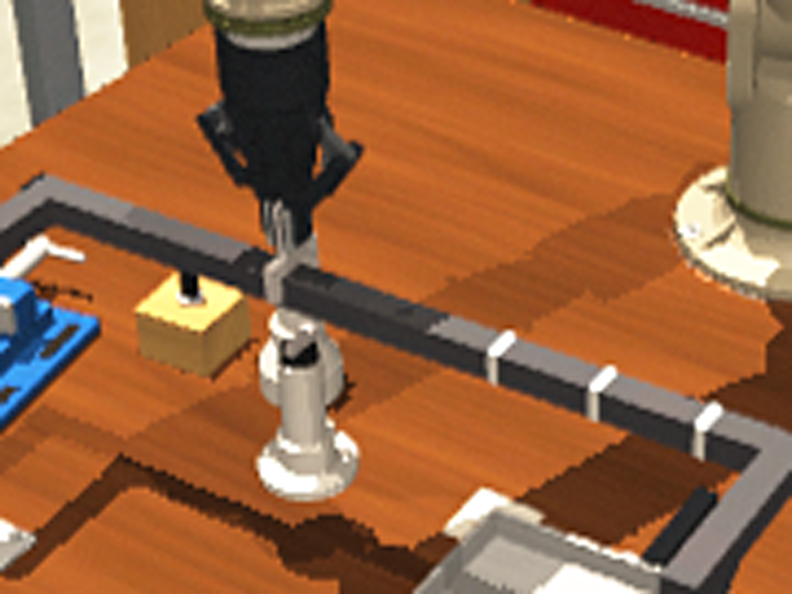

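View pics/d8.png

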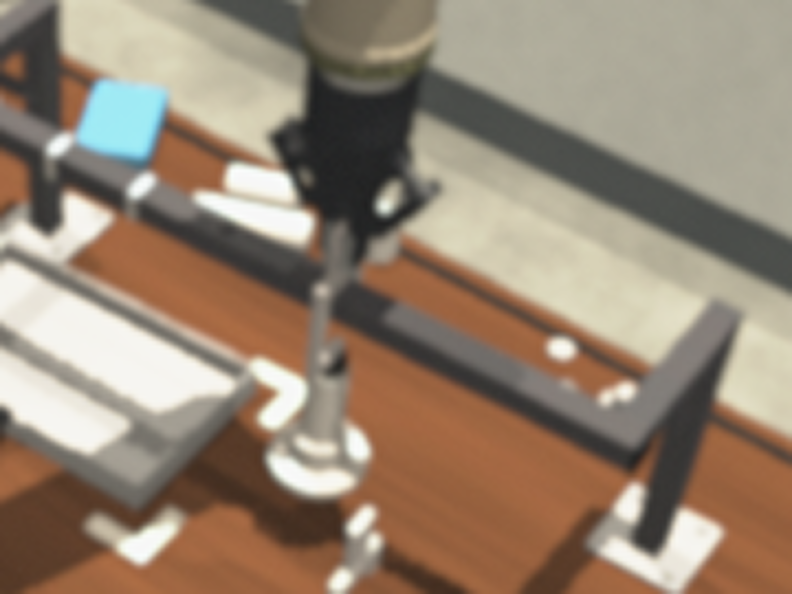

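>>> {"op": "servo_tool", "data": {"moves": [1,0,0,2,0,1,0,0,3,0,1,0,0,4,0,1,0,0,4,0,1,0,0,4,0]}}

```text
clock: 12.0
eef_pos: [0.6086, -0.1048, 0.2965]
tcp_rot: [-0.095, 3.14, -0.0]
wrist_force: [-0.5, -0.3, -0.4]
width: 0.0073
```

>>> {"op": "servo_tool", "data": {"moves": [1,0,5,0,0,1,0,15,0,0,1,0,30,0,0,1,0,45,0,0,1,0,60,0,0,1,0,75,0,0,1,0,90,0,0,1,0,105,0,0,1,0,120,0,0,1,0,135,0,0,1,0,150,0,0,1,0,165,0,0,1,0,180,0,0,1,0,190,0,0,1,0,195,0,0,1,0,195,0,0]}}

```text
clock: 13.6
eef_pos: [0.5967, 0.0916, 0.2965]
tcp_rot: [-0.097, 3.14, 0.002]
wrist_force: [-0.7, 2.4, 4.7]
width: 0.0072
```

```bash
python3 snap.py side 9; python3 -c "
from h import *
crop(cv2.imread('pics/side9.png'),230,90,410,225,4.4,'pics/d9.png')"
```

```text
13.6 [0.59674304 0.09155001 0.29648908] [-9.72395574e-02  3.13977206e+00  1.81291760e-03] 0.007190576700235563 [-0.74889439  2.40859731  4.73587401]
```

View pics/d9.png

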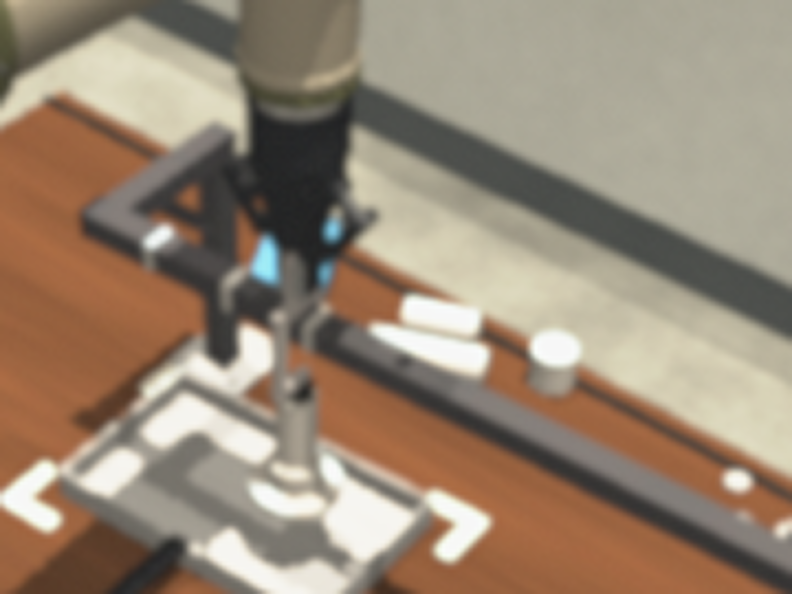

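>>> {"op": "servo_tool", "data": {"moves": [1,0,5,0,0,1,0,15,0,0,1,0,30,0,0,1,0,45,0,0,1,0,60,0,0,1,0,75,0,0,1,0,90,0,0,1,0,105,0,0,1,0,120,0,0,1,0,132,0,0,1,0,139,0,0,1,0,142,0,0,1,0,142,0,0]}}

```text
clock: 14.95
eef_pos: [0.5882, 0.2322, 0.2965]
tcp_rot: [-0.095, 3.14, -0.0]
wrist_force: [0.3, -1.5, 5.1]
width: 0.0074
```

```bash
python3 snap.py side 10; python3 snap.py scene 10; python3 -c "
from h import *
crop(cv2.imread('pics/side10.png'),200,70,380,205,4.4,'pics/d10.png')
crop(cv2.imread('pics/scene10.png'),220,170,400,305,4.4,'pics/s10.png')"
```

```text
14.95 [0.58815428 0.23216469 0.29650762] [-9.48951828e-02  3.13990487e+00 -2.30515150e-04] 0.007355193552551798 [ 0.31415131 -1.47068202  5.07215823]
15.0 [0.58814819 0.23213953 0.29651892] [-9.47220733e-02  3.13992056e+00  3.02522127e-04] 0.007402840511263392 [-0.12733174 -1.09564463  4.94384709]
```

View pics/d10.png

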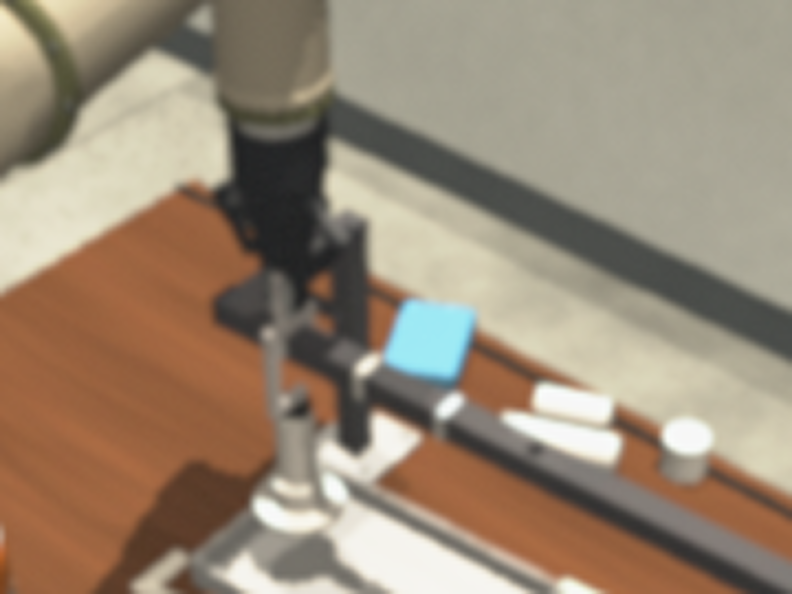

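View pics/s10.png

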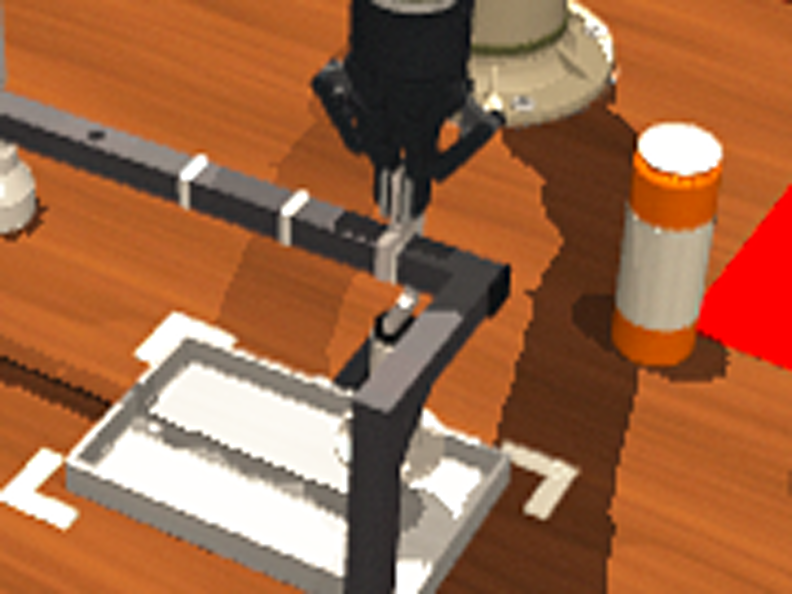

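The hook covers the third band in both views, so it's at mark 3. I'll release it and go to the bell piece.

>>> {"op": "servo_tool", "data": {"moves": [0.7,0,0,0,0,0.4,0,0,0,0,0,0,0,0,0,0,0,0,0,0,0,0,0,0,0,0,0,0,0,0,0,0,0,-20,0,0,0,0,-50,0,0,0,0,-80,0,0,0,0,-120,0,0,0,0,-120,0]}}

```text
clock: 16.15
eef_pos: [0.5892, 0.2316, 0.4224]
tcp_rot: [-0.095, 3.132, 0.005]
wrist_force: [1.6, -1.1, 0.3]
width: 0.0857
```

```bash
python3 snap.py side 11; python3 snap.py scene 11; python3 -c "
from h import *
crop(cv2.imread('pics/side11.png'),200,70,380,205,4.4,'pics/d11.png')
crop(cv2.imread('pics/scene11.png'),180,170,360,305,4.4,'pics/s11.png')"
```

```text
16.15 [0.58916742 0.23159772 0.42242442] [-0.09453279  3.13162742  0.00495348] 0.08568399368114954 [ 1.55337798 -1.13526864  0.25624888]
16.2 [0.58906089 0.23152199 0.41953307] [-9.41023954e-02  3.13456464e+00  2.94594025e-03] 0.08527019097114548 [ 0.55289247  0.09536315 -1.13445838]
```

View pics/d11.png

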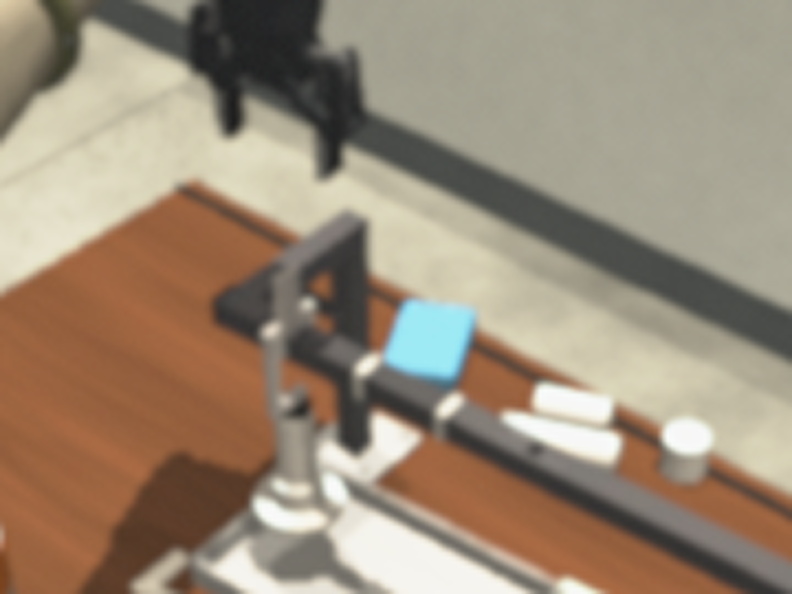

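View pics/s11.png

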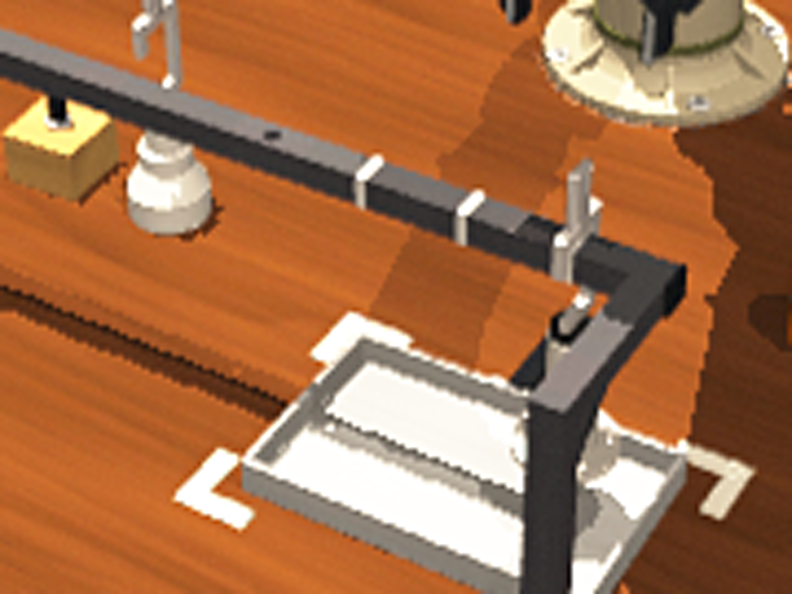

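The flange piece hangs upright and steady at mark 3, and the tray is still centred. The bell piece hasn't moved.

>>> {"op": "servo_tool", "data": {"moves": [0,15,-43,0,0,0,30,-86,0,0,0,45,-129,0,0,0,60,-172,0,0,0,75,-215,0,0,0,90,-258,0,0,0,105,-301,0,0,0,120,-344,0,0,0,135,-387,0,0,0,150,-430,0,0,0,165,-463,0,-1,0,165,-463,50,-1,0,165,-463,100,-1,0,165,-463,110,-1,0,165,-463,110,-1]}}

```text
clock: 17.75
eef_pos: [0.4506, -0.2395, 0.3049]
tcp_rot: [0.123, -3.135, -0.002]
wrist_force: [0.3, -0.5, 1.5]
width: 0.0854
```

```bash
python3 snap.py wrist 12; python3 -c "
from h import *
print(Ro.from_rotvec(manip.get_obs()['tcp_rot']).as_matrix())"
```

```text
17.75 [ 0.45057218 -0.23951288  0.30493984] [ 1.23142136e-01 -3.13525044e+00 -2.40708110e-03] 0.08535404270847735 [ 0.3324385  -0.45420663  1.48315111]
[[-9.96917989e-01 -7.84502847e-02 -2.77486135e-04]
 [-7.84502497e-02  9.96918021e-01 -1.34664338e-04]
 [ 2.87195384e-04 -1.12480444e-04 -9.99999952e-01]]
```

View pics/wrist12.png

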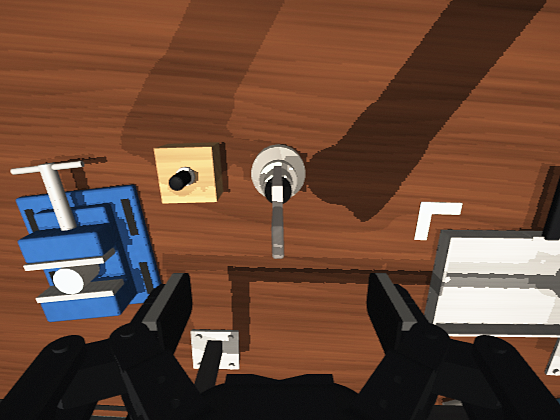

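The bell's hook plate is at column 278, vertical and centred between the jaws.

>>> {"op": "servo_tool", "data": {"moves": [0,-1,-1,30,0,0,-1,-1,60,0,0,-1,-1,79,0,0,-1,-1,79,0,0.5,-1,-1,79,0,1,-1,-1,79,0,1,-1,-1,79,0,1,-1,-1,79,0,1,-1,-1,79,0,1,-1,-1,79,0,1,-1,-1,79,0], "newtons": 60}}

```text
clock: 18.9
eef_pos: [0.4527, -0.2413, 0.2277]
tcp_rot: [-0.122, 3.139, 0.0]
wrist_force: [0.1, 1.1, 4.3]
width: 0.0071
```

```bash
python3 snap.py wrist 13; python3 -c "
from h import *
print(Ro.from_rotvec(manip.get_obs()['tcp_rot']).as_matrix())"
```

```text
18.9 [ 0.45272568 -0.24129027  0.22767629] [-1.22457948e-01  3.13858586e+00  4.18999800e-05] 0.007055641151713691 [0.05591727 1.14169916 4.25761989]
[[-9.96957080e-01 -7.79492491e-02  7.03810879e-04]
 [-7.79492467e-02  9.96957328e-01  3.08789512e-05]
 [-7.04076404e-04 -2.40765388e-05 -9.99999752e-01]]
```

View pics/wrist13.png

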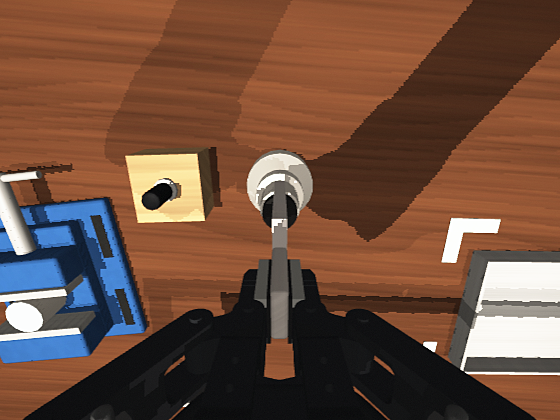

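>>> {"op": "servo_tool", "data": {"moves": [1,0,0,-20,0,1,0,0,-45,0,1,0,0,-70,0,1,0,0,-98,0,1,-5,8,-98,1,1,-15,22,-98,1,1,-30,40,-98,1,1,-45,58,-98,1,1,-60,76,-98,1,1,-75,94,-98,1,1,-86,110,-98,1,1,-93,120,-98,1,1,-96,124,-98,1,1,-96,124,-98,1,1,-96,124,-98,1]}}

```text
clock: 20.45
eef_pos: [0.538, -0.1116, 0.3253]
tcp_rot: [0.092, -3.14, 0.001]
wrist_force: [0.1, 0.1, -3.0]
width: 0.0073
```

```bash
python3 snap.py wrist 14; python3 -c "
from h import *
print(Ro.from_rotvec(manip.get_obs()['tcp_rot']).as_matrix())"
```

```text
20.45 [ 0.53796989 -0.11161735  0.32526658] [ 9.20467510e-02 -3.13979774e+00  8.85705649e-04] 0.0073146715251431495 [ 0.08016995  0.05497944 -3.01502867]
[[-9.98297524e-01 -5.83269727e-02 -1.34726249e-04]
 [-5.83269103e-02  9.98297445e-01 -4.27676531e-04]
 [ 1.59441947e-04 -4.19090257e-04 -9.99999899e-01]]
```

View pics/wrist14.png

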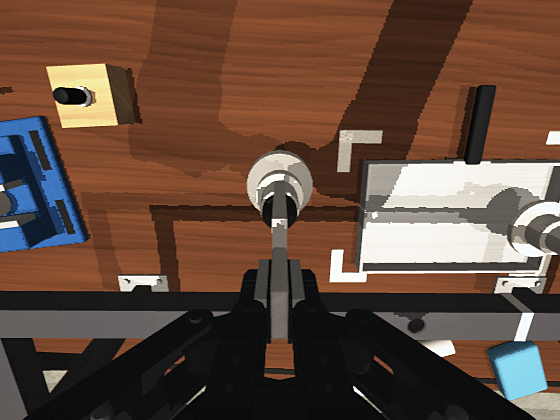

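The wrist view shows the same layout as before the first insertion, with the piece hanging straight, so I'll insert it and lower it.

>>> {"op": "servo_tool", "data": {"moves": [1,-12,0,0,0,1,-24,0,0,0,1,-36,0,0,0,1,-48,0,0,0,1,-60,0,0,0,1,-70,0,0,0,1,-70,0,0,0,1,-70,0,8,0,1,-70,0,15,0,1,-70,0,20,0,1,-70,0,24,0,1,-70,0,26,0,1,-70,0,27,0,1,-70,0,27,0,1,-70,0,27,0]}}

```text
clock: 22.0
eef_pos: [0.6085, -0.1061, 0.2985]
tcp_rot: [-0.095, 3.14, -0.0]
wrist_force: [-1.0, -0.8, -3.9]
width: 0.0076
```

```bash
python3 snap.py scene 15;python3 snap.py side 15; python3 -c "
from h import *
crop(cv2.imread('pics/scene15.png'),150,130,330,265,4.4,'pics/s15.png')
crop(cv2.imread('pics/side15.png'),200,90,380,225,4.4,'pics/d15.png')"
```

```text
22.0 [ 0.60852538 -0.1061032   0.29853298] [-9.47590932e-02  3.13978363e+00 -1.79962704e-04] 0.007572050617353847 [-1.04937896 -0.79072336 -3.91874171]
22.05 [ 0.60850825 -0.10611141  0.2985632 ] [-9.47838508e-02  3.13975749e+00 -1.29515354e-04] 0.0070910347938784 [ 0.65062748 -0.43318669 -2.87531136]
```

View pics/s15.png

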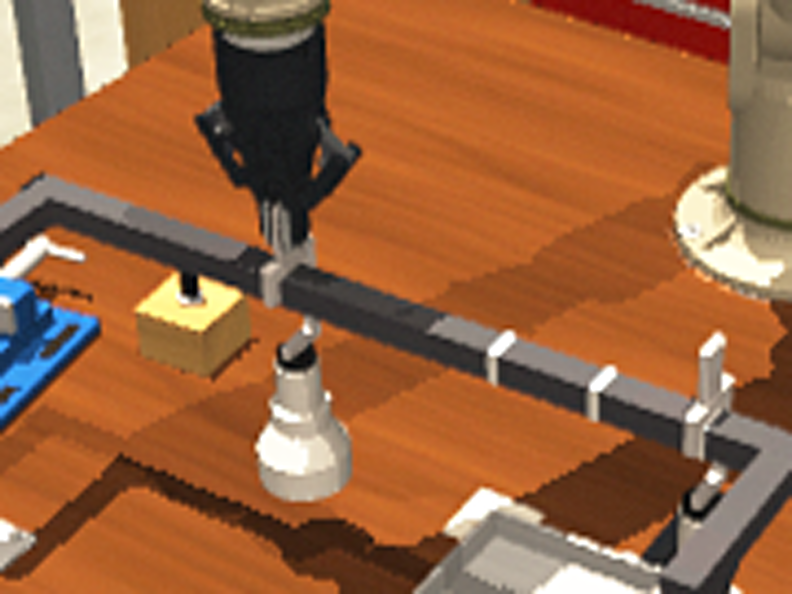

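View pics/d15.png

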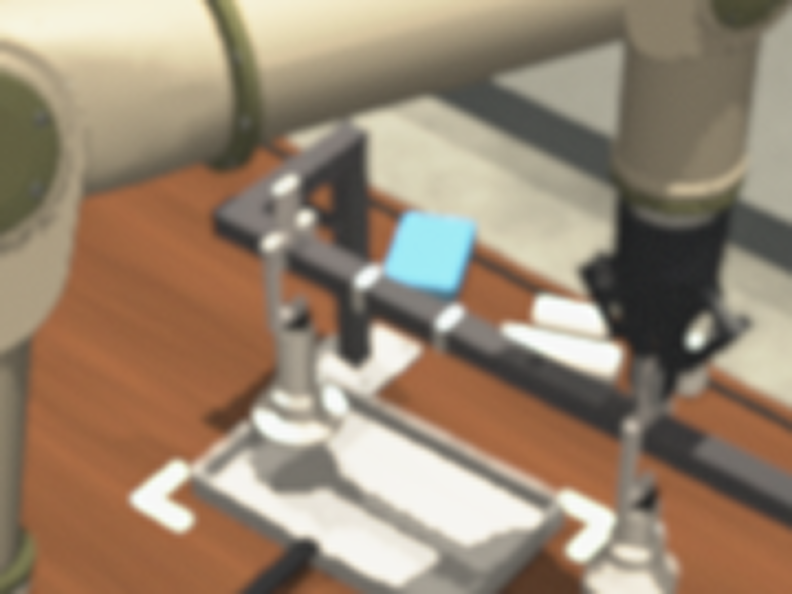

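>>> {"op": "servo_tool", "data": {"moves": [1,0,0,1,0,1,0,0,2,0,1,0,5,2,0,1,0,15,2,0,1,0,30,2,0,1,0,45,2,0,1,0,60,2,0,1,0,75,2,0,1,0,90,2,0,1,0,105,2,0,1,0,120,2,0,1,0,135,2,0,1,0,150,2,0,1,0,165,2,0,1,0,175,2,0,1,0,180,2,0,1,0,180,2,0,1,0,180,2,0]}}

```text
clock: 23.9
eef_pos: [0.598, 0.0752, 0.2976]
tcp_rot: [-0.097, 3.137, 0.002]
wrist_force: [0.2, 0.4, 6.5]
width: 0.0072
```

```bash
python3 snap.py scene 16;python3 snap.py side 16; python3 -c "
from h import *
crop(cv2.imread('pics/scene16.png'),180,150,360,285,4.4,'pics/s16.png')
crop(cv2.imread('pics/side16.png'),200,90,380,225,4.4,'pics/d16.png')"
```

```text
23.9 [0.59799417 0.07515433 0.29764822] [-9.71727985e-02  3.13747650e+00  2.07526989e-03] 0.007234092452649975 [0.24156689 0.36221282 6.53863599]
23.95 [0.59800888 0.07514825 0.29763953] [-9.70559682e-02  3.13747162e+00  2.22611589e-03] 0.007106495560923674 [-0.7837869   0.15905613  6.87691059]
```

View pics/s16.png

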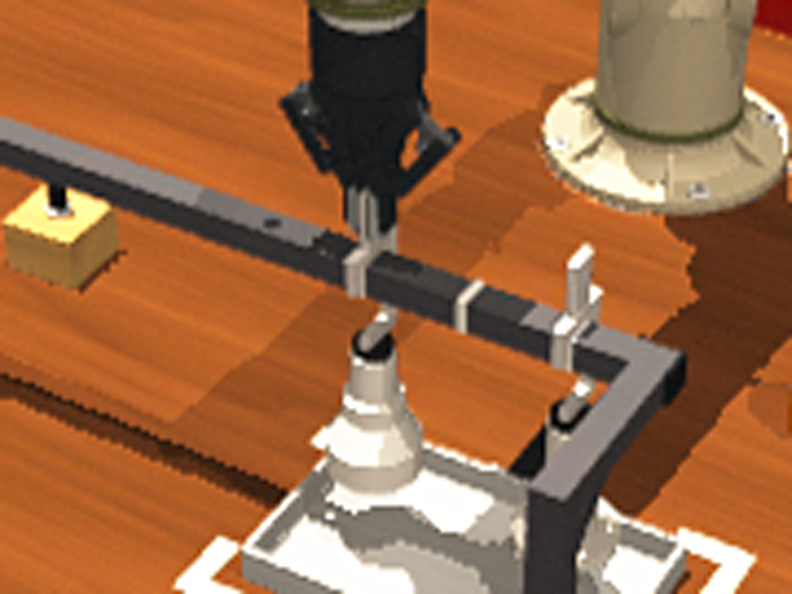

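View pics/d16.png

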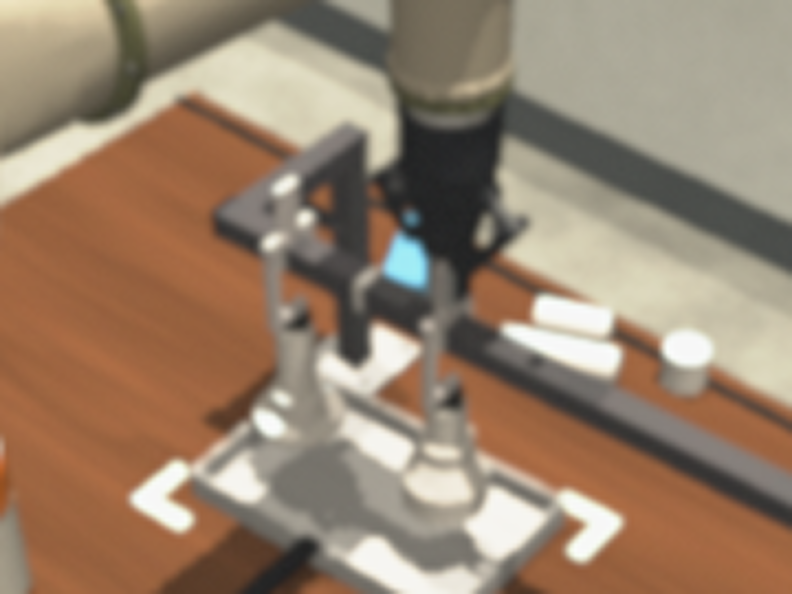

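Both hooks sit over their bands, the bell at mark 1 and the flange at mark 3. I'll release and rise.

>>> {"op": "servo_tool", "data": {"moves": [0.7,0,0,0,0,0.4,0,0,0,0,0,0,0,0,0,0,0,0,0,0,0,0,0,0,0,0,0,0,0,0,0,0,0,-20,0,0,0,0,-50,0,0,0,0,-80,0,0,0,0,-120,0,0,15,-40,-135,0,0,30,-70,-135,0,0,40,-70,-135,0,0,40,-70,-135,0,0,40,-70,-135,0]}}

```text
clock: 25.5
eef_pos: [0.562, 0.0027, 0.4311]
tcp_rot: [0.098, -3.14, -0.002]
wrist_force: [0.2, 0.7, 0.3]
width: 0.0853
```

```bash
python3 snap.py scene 17;python3 snap.py side 17;python3 snap.py wrist 17; python3 -c "
from h import *
crop(cv2.imread('pics/scene17.png'),180,150,360,285,4.4,'pics/s17.png')
crop(cv2.imread('pics/side17.png'),200,90,380,225,4.4,'pics/d17.png')"
```

```text
25.5 [0.56195629 0.002684   0.43105166] [ 9.76190747e-02 -3.13973278e+00 -1.50609654e-03] 0.0853402842194181 [0.18677727 0.69368305 0.32495566]
25.55 [0.56215214 0.00300671 0.43074997] [ 9.85772903e-02 -3.13922408e+00 -8.27484787e-04] 0.08524994091519356 [-0.40546523  0.80681962 -0.4612224 ]
25.6 [0.56224483 0.00299127 0.4306208 ] [ 9.86050612e-02 -3.13899819e+00 -2.48163492e-04] 0.08513851184132226 [0.01012863 0.30656596 0.15518552]
```

View pics/s17.png

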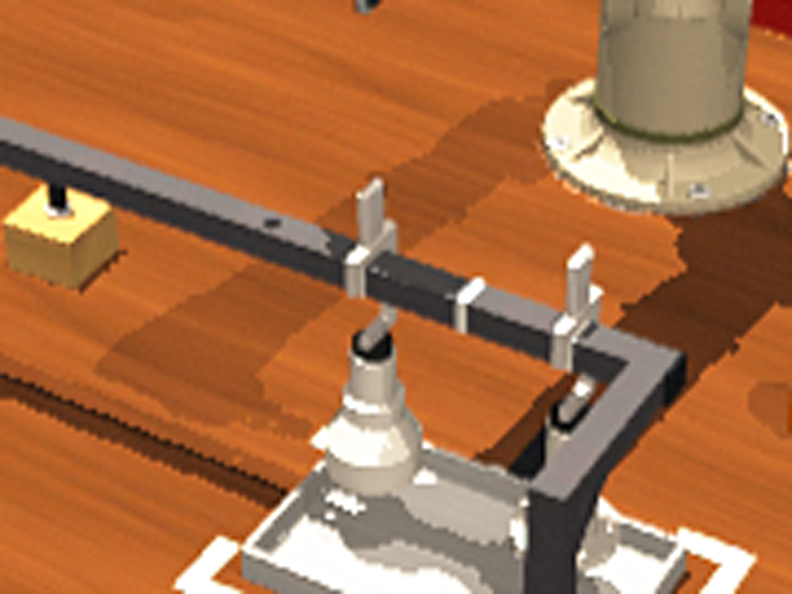

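View pics/wrist17.png

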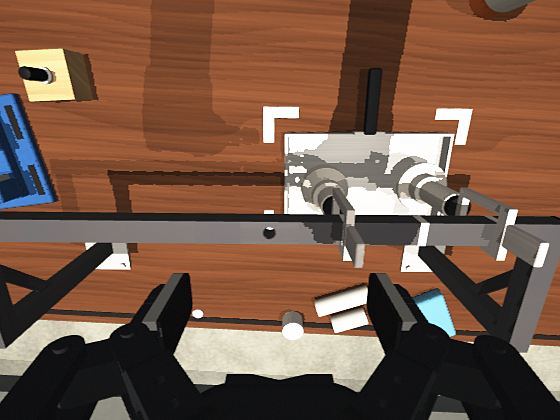

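Run:
```python
from h import *
crop(cv2.imread('pics/wrist17.png'),250,180,430,270,4.4,'pics/w17.png')
crop(cv2.imread('pics/wrist17.png'),400,180,560,270,5,'pics/w17b.png')
```

```text
(no output)
```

View pics/w17.png

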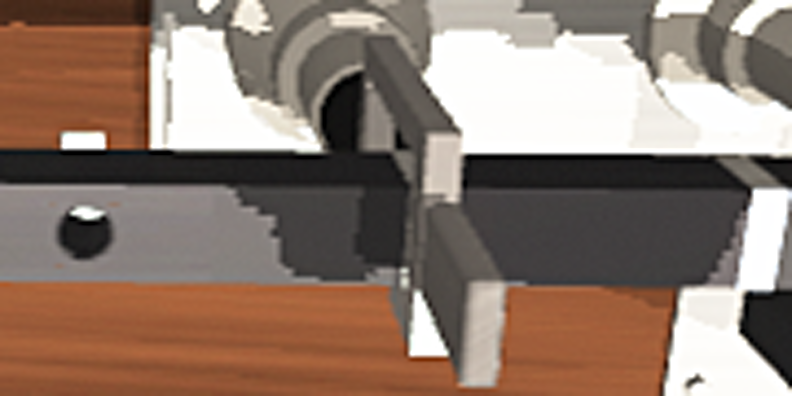

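View pics/w17b.png

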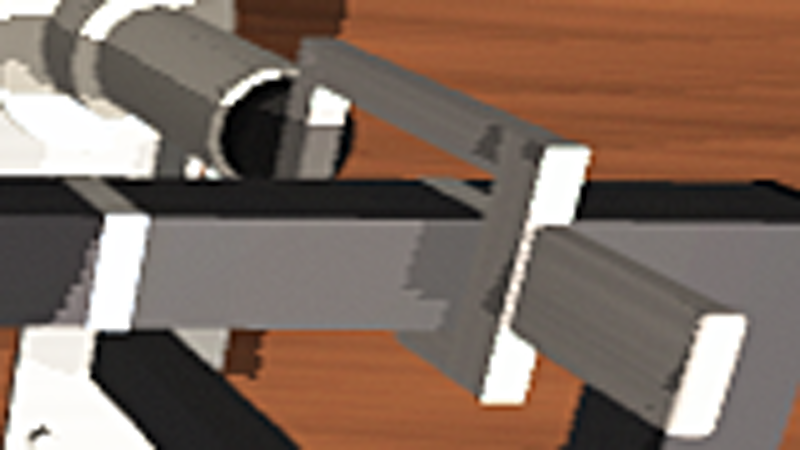

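Run:
```python
from h import *
import pickle
np.set_printoptions(precision=4,suppress=True)
o,P,im=pickle.load(open("wrist17.pkl","rb"))
a=lambda X,Y:(250+(X+.5)/4.4-.5,180+(Y+.5)/4.4-.5)
b=lambda X,Y:(400+(X+.5)/5-.5,180+(Y+.5)/5-.5)
h=plane(P,*a(85,232),.26);m2=plane(P,*a(765,239),.26);m2b=plane(P,*b(119,270),.26)
be=plane(P,*a(480,332),.316);fl=plane(P,*b(708,375),.316)
print(h,m2,m2b,be,fl)
u=np.array([-.056,.998,0])
for n,p in dict(m2=m2b,bell=be,flange=fl).items(): print(n,(p-h)@u-.03, (p-h)@np.array([.998,.056,0]))
print(o["eef_pos"])
# pin from side/scene/wrist
```

```text
[ 0.6037 -0.0057  0.26  ] [0.5953 0.1547 0.26  ] [0.5949 0.1545 0.26  ] [0.5963 0.0733 0.316 ] [0.5858 0.2304 0.316 ]
m2 0.13039648637275936 0.00019498196437097996
bell 0.04925402970245653 -0.0029580510674906807
flange 0.20666025938261942 -0.004608661999837657
[0.5622 0.003  0.4306]
```

Measured from the hole, the bell piece hangs at rack y = 49 mm and the flange piece at 207 mm, both close to their marks (50 and 210). The pin is next.

>>> {"op": "servo_tool", "data": {"moves": [0,15,-40,0,0,0,30,-80,0,0,0,45,-120,0,0,0,60,-160,0,0,0,75,-200,0,0,0,90,-240,0,0,0,105,-280,20,0,0,120,-315,60,0,0,134,-340,100,0,0,134,-340,130,0,0,134,-340,130,0,0,134,-340,130,0]}}

```text
clock: 26.85
eef_pos: [0.4496, -0.3452, 0.3017]
tcp_rot: [0.098, -3.139, -0.001]
wrist_force: [0.4, -0.1, 0.9]
width: 0.0848
```

```bash
python3 snap.py wrist 18
```

```text
26.85 [ 0.44958922 -0.3451555   0.30170872] [ 9.75855390e-02 -3.13918520e+00 -7.03687807e-04] 0.08482286679665382 [ 0.44216398 -0.11473834  0.85379718]
```

View pics/wrist18.png

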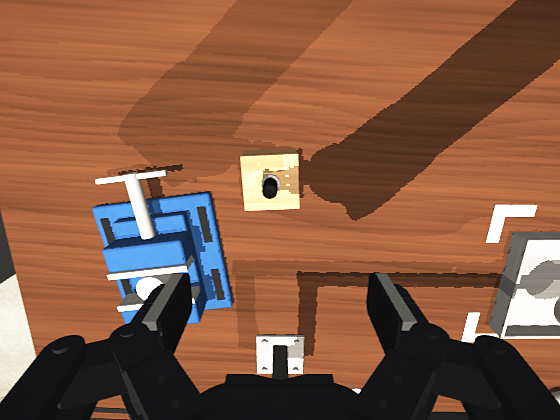

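Run:
```python
from h import *
import pickle
np.set_printoptions(precision=4,suppress=True)
o,P,im=pickle.load(open("wrist18.pkl","rb"))
crop(im,230,140,310,220,7,"pics/w18.png")
for n,p,z in [("vise edge",(210,190),.03),("vise edge2",(230,300),.03),("handle R",(165,173),.05)]: print(n,plane(P,*p,z))
```

```text
vise edge [ 0.478 -0.436  0.03 ]
vise edge2 [ 0.6479 -0.4075  0.03  ]
handle R [ 0.4541 -0.4871  0.05  ]
```

View pics/w18.png

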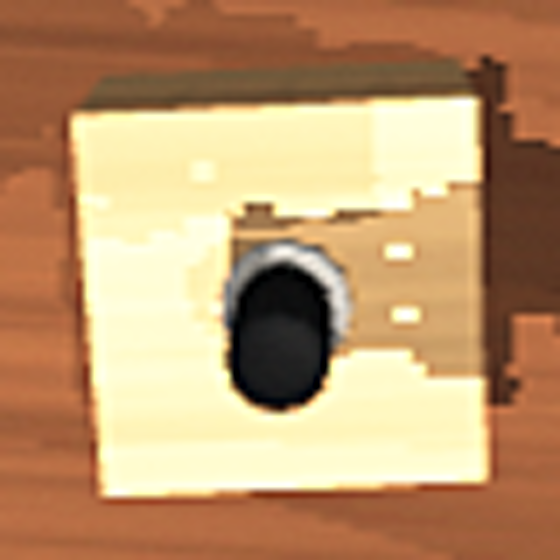

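Run:
```python
from h import *
import pickle
np.set_printoptions(precision=4,suppress=True)
o,P,im=pickle.load(open("wrist18.pkl","rb"))
a=lambda X,Y:(230+(X+.5)/7-.5,140+(Y+.5)/7-.5)
t=plane(P,*a(279,360),.092);c=plane(P,*a(288,300),.055)
b=np.mean([plane(P,*a(*q),.05) for q in [(70,112),(480,95),(490,480),(100,497)]],0)
print(t,c,b)
print(shift(o,[*((t+c)/2)[:2],.078]), o["tcp_rot"])
```

```text
[ 0.4575 -0.3563  0.092 ] [ 0.4566 -0.3558  0.055 ] [ 0.4581 -0.3564  0.05  ]
[ -6.9269 -11.4157 223.6973] [ 0.0976 -3.1392 -0.0007]
```

>>> {"op": "servo_tool", "data": {"moves": [0,-7,-12,0,0,0,-7,-12,40,0,0,-7,-12,80,0,0,-7,-12,120,0,0,-7,-12,160,0,0,-7,-12,190,0,0,-7,-12,210,0,0,-7,-12,222,0,0,-7,-12,222,0,0,-7,-12,222,0,0.5,-7,-12,222,0,1,-7,-12,222,0,1,-7,-12,222,0,1,-7,-12,222,0,1,-7,-12,222,0,1,-7,-12,222,0], "newtons": 50}}

```text
clock: 28.5
eef_pos: [0.4564, -0.3578, 0.0796]
tcp_rot: [-0.095, 3.14, -0.0]
wrist_force: [-0.1, 1.5, 4.3]
width: 0.0166
```

```bash
python3 snap.py side 19; python3 -c "
from h import *
print(Ro.from_rotvec(manip.get_obs()['tcp_rot']).as_matrix())
crop(cv2.imread('pics/side19.png'),300,190,480,325,4.4,'pics/d19.png')"
```

```text
28.5 [ 0.45641662 -0.35779547  0.07963292] [-9.46792924e-02  3.13980451e+00 -2.08252811e-04] 0.01656422934209568 [-0.07357894  1.52386854  4.26119388]
[[-9.98180502e-01 -6.02956364e-02  3.48237965e-04]
 [-6.02956883e-02  9.98180550e-01 -1.40521576e-04]
 [-3.39131525e-04 -1.61263145e-04 -9.99999929e-01]]
```

View pics/d19.png

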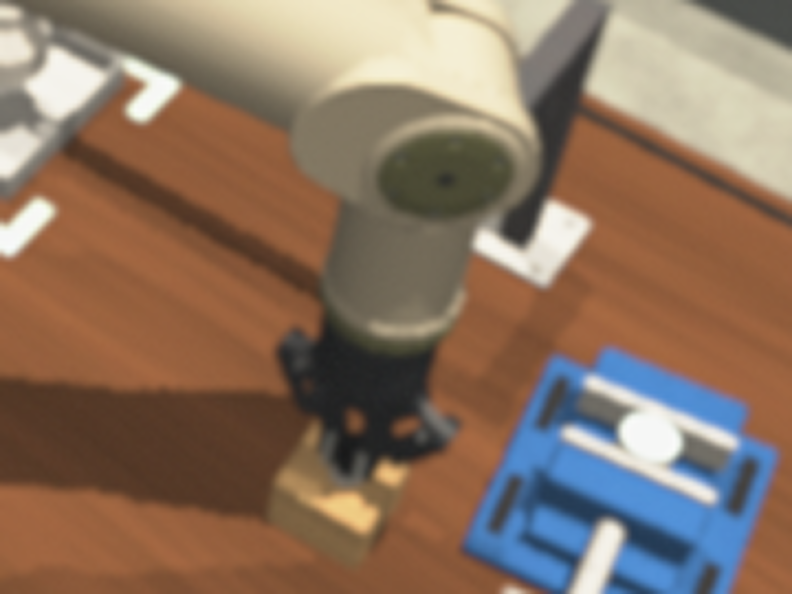

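The pin is held by its grip, opening 16.6 mm. I'll lift it straight out and carry it over the hole.

>>> {"op": "servo_tool", "data": {"moves": [1,0,0,-15,0,1,0,0,-40,0,1,0,0,-70,0,1,0,0,-110,0,1,0,0,-150,0,1,0,0,-190,0,1,0,0,-230,0,1,0,0,-265,0,1,-10,20,-280,0,1,-30,60,-280,0,1,-50,102,-280,0,1,-70,143,-280,0,1,-90,184,-280,0,1,-110,225,-280,0,1,-130,266,-280,0,1,-145,300,-280,0,1,-158,325,-280,0,1,-165,339,-280,0,1,-167,342,-280,0,1,-167,342,-280,0]}}

```text
clock: 30.55
eef_pos: [0.6022, -0.0074, 0.3595]
tcp_rot: [0.093, -3.14, 0.002]
wrist_force: [-0.1, -0.5, -1.3]
width: 0.0165
```

>>> {"op": "servo_tool", "data": {"moves": [1,0,0,0,0,1,0,0,0,0]}}

```text
clock: 30.75
eef_pos: [0.6019, -0.0084, 0.3597]
tcp_rot: [-0.09, 3.14, -0.001]
wrist_force: [0.1, 0.3, -0.2]
width: 0.016
```

```bash
python3 snap.py wrist 20; python3 snap.py scene 20; python3 snap.py side 20;  python3 -c "
from h import *
crop(cv2.imread('pics/scene20.png'),180,130,300,220,6.6,'pics/s20.png')
crop(cv2.imread('pics/side20.png'),260,110,380,200,6.6,'pics/d20.png')"
```

```text
30.75 [ 0.60194026 -0.00843147  0.35974169] [-8.98295462e-02  3.13994751e+00 -5.76917557e-04] 0.01596411612855484 [ 0.05054035  0.31002063 -0.20214778]
30.8 [ 0.60203151 -0.00800611  0.35970756] [-9.06825579e-02  3.13987128e+00 -2.64528906e-04] 0.01619228162259452 [ 0.15261532 -0.28311977 -1.22356987]
30.85 [ 0.60208199 -0.00766205  0.3595986 ] [-9.15236477e-02  3.13996196e+00 -6.72567297e-05] 0.01668513651189319 [-0.3121665  -0.18303653 -0.55498801]
```

View pics/wrist20.png

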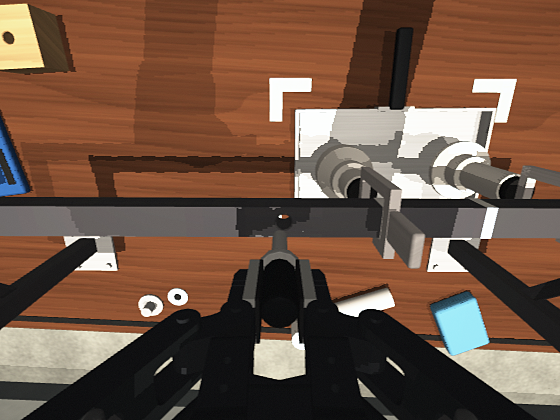

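View pics/s20.png

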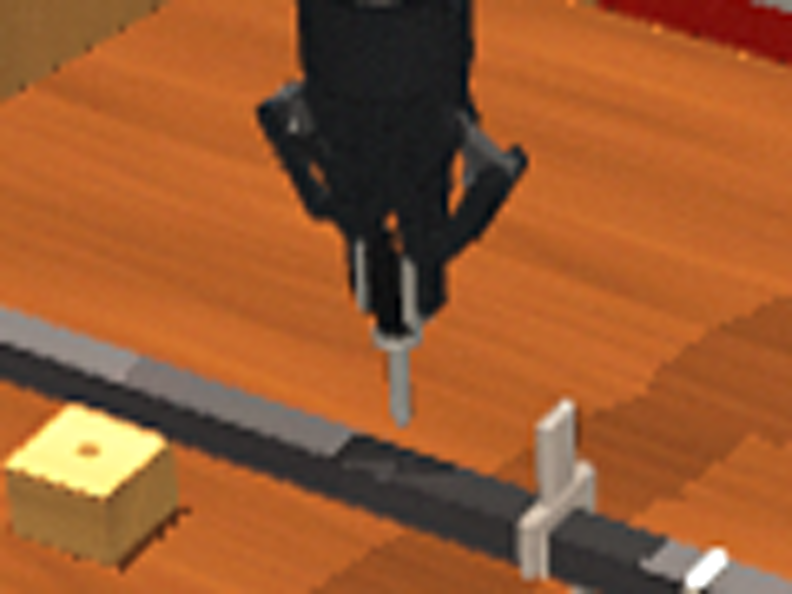

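View pics/d20.png

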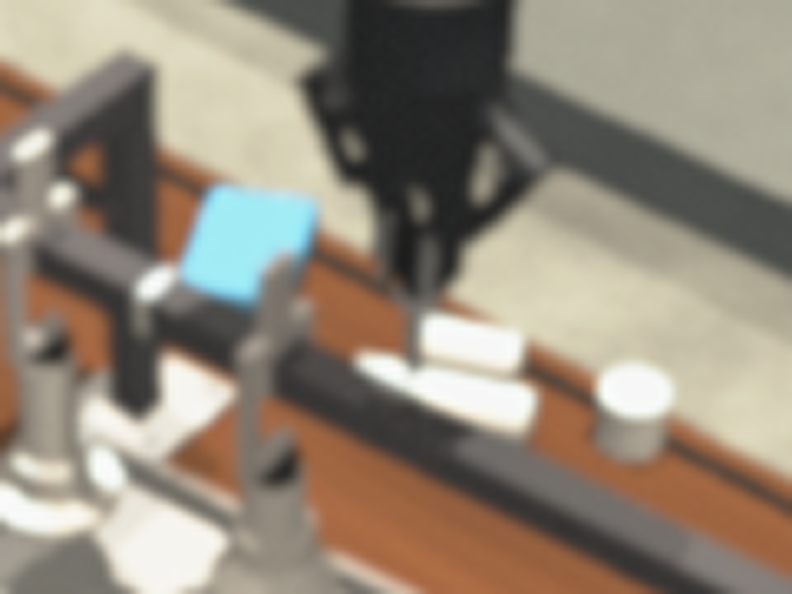

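```bash
python3 snap.py wrist 21
python3 - <<'E'
from h import *
import pickle
np.set_printoptions(precision=4,suppress=True)
o,P,im=pickle.load(open("wrist21.pkl","rb"))
crop(im,250,190,316,256,9,"pics/w21.png")
print(-P["R"].T@P["t"], proj(P,[*o["eef_pos"][:2],o["eef_pos"][2]-.0776]))
print("hole model proj",proj(P,[.6033,-.006,.26]))
E
```

```text
30.9 [ 0.60215319 -0.00726582  0.35953088] [-9.24495225e-02  3.14001105e+00  5.16043024e-05] 0.016475696380935285 [-0.98531316 -0.06298035 -0.99774256]
[ 0.518  -0.0131  0.4852] [280.2641 230.1526]
hole model proj [281.7001 220.7871]
```

View pics/w21.png

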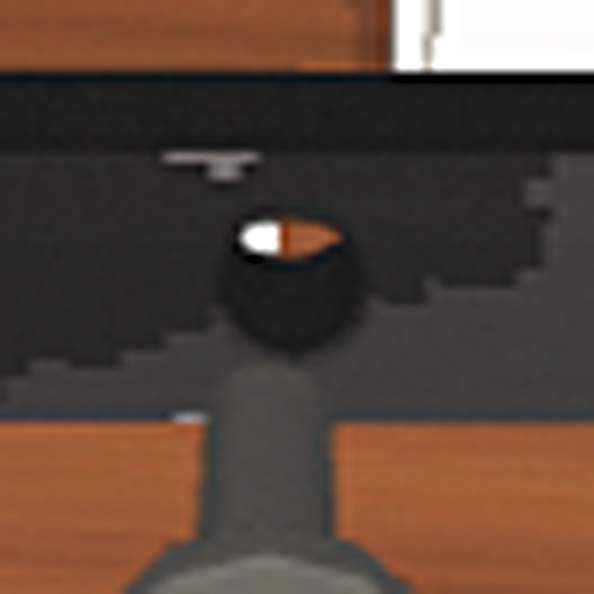

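Run:
```python
from h import *
import pickle
np.set_printoptions(precision=4,suppress=True)
o,P,im=pickle.load(open("wrist21.pkl","rb"))
a=lambda X,Y:(250+(X+.5)/9-.5,190+(Y+.5)/9-.5)
e=o["eef_pos"]
h=plane(P,*a(292,282),.26)
zt=e[2]-.0776
tip=plane(P,*a(270,368),zt); sh=plane(P,*a(266,450),zt+.016)
print(e,"hole",h,"tip",tip)
for dz in (.0776,.06,.03): 
    u=proj(P,[*e[:2],e[2]-dz]); print(dz,(u[0]+.5-250)*9,(u[1]+.5-190)*9)
```

```text
[ 0.6022 -0.0073  0.3595] hole [ 0.6034 -0.0058  0.26  ] tip [ 0.6024 -0.0078  0.2819]
0.0776 276.8771168261739 365.8733723128173
0.06 277.7119124673937 458.5213845804633
0.03 279.5012568631656 657.1079527712918
```

>>> {"op": "servo_tool", "data": {"moves": [1,-1,1,5,0,1,-1,1,10,0,1,-1,1,14,0,1,-1,1,14,0,1,-1,1,14,0,1,-1,1,14,0,1,-1,1,14,0,1,-1,1,14,0]}}

```text
clock: 31.75
eef_pos: [0.6034, -0.0052, 0.3455]
tcp_rot: [-0.095, 3.14, -0.0]
wrist_force: [0.8, 0.2, -0.5]
width: 0.0164
```

```bash
python3 snap.py wrist 22
python3 - <<'E'
from h import *
import pickle
o,P,im=pickle.load(open("wrist22.pkl","rb"))
crop(im,250,180,316,246,9,"pics/w22.png")
E
```

```text
31.75 [ 0.60337926 -0.0052309   0.34545592] [-9.46968991e-02  3.13990725e+00 -2.50638325e-05] 0.016350936262593315 [ 0.76366603  0.15370559 -0.49459368]
```

View pics/w22.png

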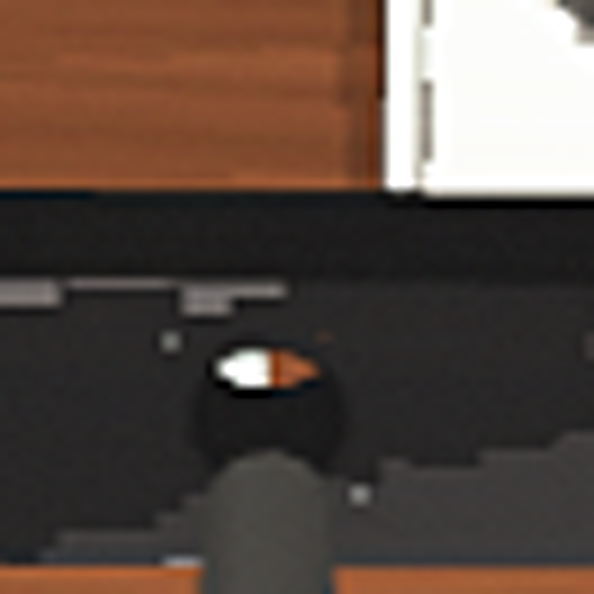

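Run:
```python
from h import *
import pickle
np.set_printoptions(precision=4,suppress=True)
o,P,im=pickle.load(open("wrist22.pkl","rb"))
a=lambda X,Y:(250+(X+.5)/9-.5,180+(Y+.5)/9-.5)
e=o["eef_pos"]; h=plane(P,*a(267,417),.26); print(e,h)
zt=e[2]-.0776
def cr(X): u=proj(P,X); return (u[0]+.5-250)*9,(u[1]+.5-180)*9
print("TCP-bottom",cr([*e[:2],zt]),"px/mm",np.subtract(cr([e[0]+.001,e[1]+.001,zt]),cr([*e[:2],zt])))
print("tip if centre row 460", plane(P,*a(270,462),zt))
print("upper edge of shaft full radius",cr([e[0]-.005,e[1],zt+.006]),cr([e[0]-.003,e[1],zt]))
```

```text
[ 0.6034 -0.0052  0.3455] [ 0.6033 -0.0059  0.26  ]
TCP-bottom (np.float64(276.48607762320955), np.float64(455.94756113965525)) px/mm [11.8406 12.4039]
tip if centre row 460 [ 0.604  -0.0057  0.2679]
upper edge of shaft full radius (np.float64(280.82937253753516), np.float64(425.6086434713469)) (np.float64(278.8662072668365), np.float64(420.67416921564586))
```

>>> {"op": "servo_tool", "data": {"moves": [1,2,0,0,0,1,2,0,4,0,1,2,0,8,0,1,2,0,12,0,1,2,0,14,0,1,2,0,14,0,1,2,0,14,0]}}

```text
clock: 32.5
eef_pos: [0.6013, -0.0053, 0.3313]
tcp_rot: [0.095, -3.14, 0.0]
wrist_force: [0.1, -0.2, -0.8]
width: 0.0168
```

```bash
python3 snap.py wrist 23
python3 - <<'E'
from h import *
import pickle
o,P,im=pickle.load(open("wrist23.pkl","rb"))
crop(im,250,170,316,236,9,"pics/w23.png")
E
```

```text
32.5 [ 0.60134574 -0.00531513  0.33130075] [ 9.47372394e-02 -3.14010116e+00  1.19866373e-04] 0.016789481559759286 [ 0.09213601 -0.1926095  -0.76105939]
```

View pics/w23.png

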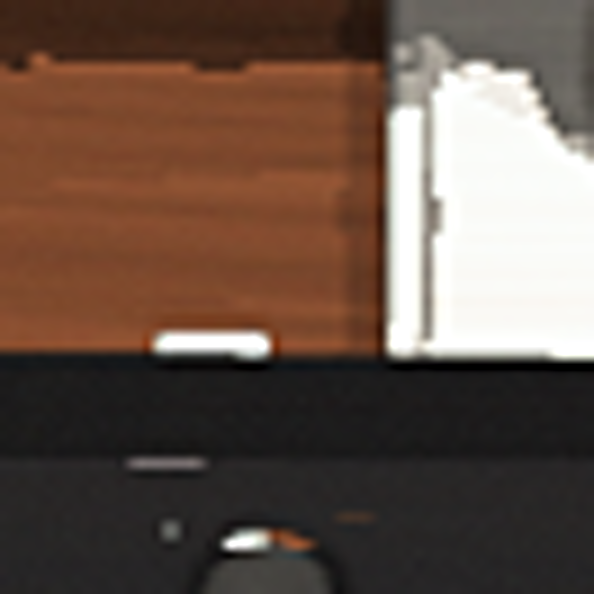

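The pin tip is inside the hole with no side force. The shaft is centred at column 267 in the crop.

>>> {"op": "servo_tool", "data": {"moves": [1,0,0,4,0,1,0,0,8,0,1,0,0,12,0,1,0,0,16,0,1,0,0,20,0,1,0,0,20,0]}}

```text
clock: 33.15
eef_pos: [0.601, -0.0052, 0.3105]
tcp_rot: [0.095, -3.139, 0.0]
wrist_force: [-0.2, -0.3, -1.0]
width: 0.0164
```

>>> {"op": "servo_tool", "data": {"moves": [1,0,0,4,0,1,0,0,8,0,1,0,0,12,0,1,0,0,16,0,1,0,0,19,0,1,0,0,20,0,1,0,0,20,0,1,0,0,20,0]}}

```text
clock: 33.95
eef_pos: [0.6014, -0.0053, 0.2914]
tcp_rot: [-0.095, 3.14, -0.0]
wrist_force: [0.5, -0.4, 0.0]
width: 0.0166
```

```bash
python3 snap.py scene 24; python3 snap.py side 24;  python3 -c "
from h import *
crop(cv2.imread('pics/scene24.png'),180,130,300,220,6.6,'pics/s24.png')
crop(cv2.imread('pics/side24.png'),260,110,380,200,6.6,'pics/d24.png')"
```

```text
33.95 [ 0.6013825  -0.00534539  0.2914379 ] [-9.47123748e-02  3.13997498e+00 -7.88066255e-05] 0.016555395030967035 [ 0.45294562 -0.36841551  0.03646678]
34.0 [ 0.601379   -0.00537909  0.291474  ] [-9.46024281e-02  3.13993842e+00 -2.26270992e-05] 0.01638555119003721 [ 0.55582219  0.60756326 -0.40695417]
```

View pics/s24.png

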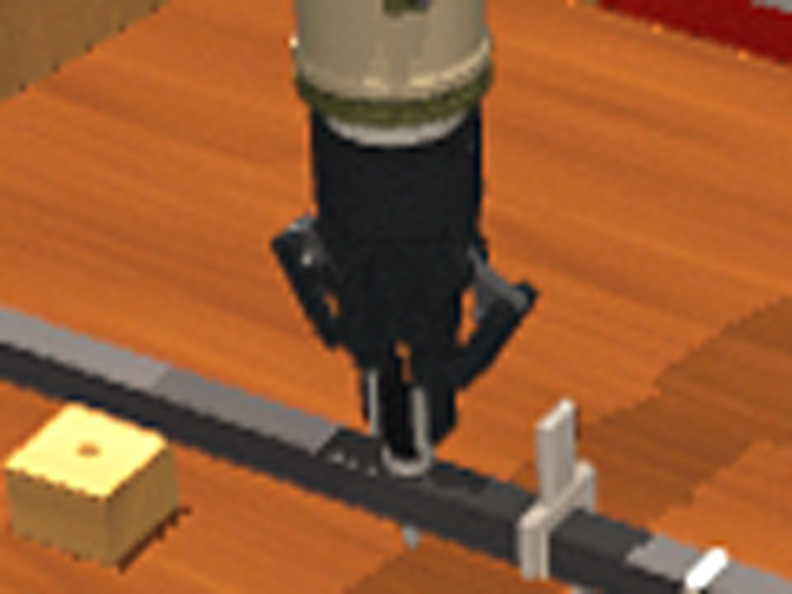

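>>> {"op": "servo_tool", "data": {"moves": [1,0,0,1,0,1,0,0,2,0,1,0,0,3,0,1,0,0,3,0,1,0,0,3,0]}}

```text
clock: 34.55
eef_pos: [0.6014, -0.0054, 0.2896]
tcp_rot: [-0.095, 3.139, 0.001]
wrist_force: [-2.9, 0.4, 7.3]
width: 0.0164
```

The collar touches the rail at the predicted height, with 7 N of push. I'll open the jaws partway and rise.

>>> {"op": "servo_tool", "data": {"moves": [0.8,0,0,0,0,0.6,0,0,0,0,0.5,0,0,0,0,0.5,0,0,0,0,0.5,0,0,0,0,0.5,0,0,-15,0,0.5,0,0,-40,0,0.5,0,0,-80,0,0.5,0,0,-110,0,0.5,20,0,-140,0,0.5,40,0,-140,0,0.5,40,0,-140,0,0.5,40,0,-140,0,0.5,40,0,-140,0]}}

```text
clock: 35.95
eef_pos: [0.5617, -0.0073, 0.4275]
tcp_rot: [0.096, -3.139, 0.0]
wrist_force: [0.1, 0.8, -0.3]
width: 0.0428
```

```bash
python3 snap.py scene 25; python3 snap.py side 25; python3 snap.py wrist 25; python3 -c "
from h import *
crop(cv2.imread('pics/scene25.png'),180,150,360,285,4.4,'pics/s25.png')
crop(cv2.imread('pics/side25.png'),200,90,380,225,4.4,'pics/d25.png')
crop(cv2.imread('pics/wrist25.png'),240,170,420,280,4.4,'pics/w25.png')"
```

```text
35.95 [ 0.56166159 -0.00727305  0.42745448] [ 9.56539187e-02 -3.13881934e+00  4.18629053e-05] 0.04279176865855365 [ 0.14893394  0.77262538 -0.29491331]
36.0 [ 0.56170365 -0.00728468  0.42732597] [ 9.55149452e-02 -3.13852019e+00  4.44644592e-04] 0.04257620992189447 [-0.16036388  0.15720662  0.28390296]
36.05 [ 0.56174611 -0.00738211  0.42734024] [ 9.52800888e-02 -3.13855290e+00  7.74181065e-04] 0.04261578967308306 [-0.23363475  0.40572907 -0.38215561]
```

View pics/s25.png

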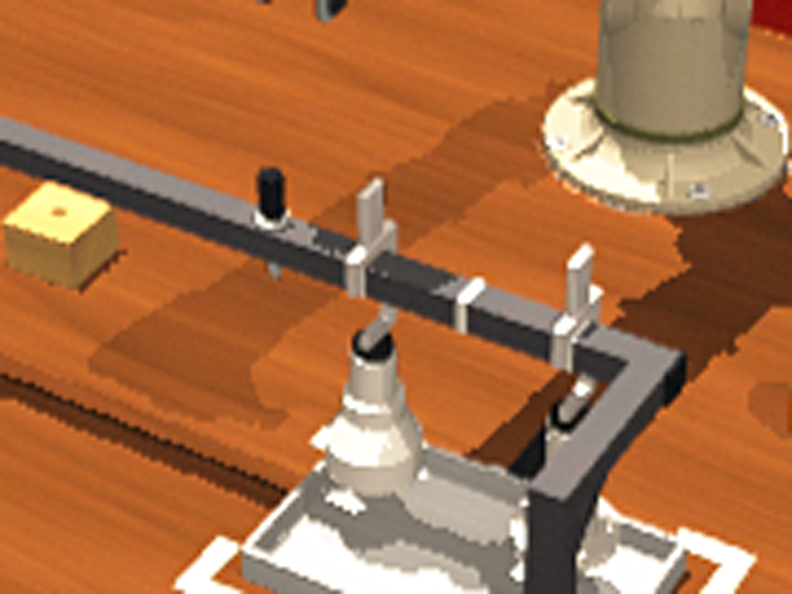

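View pics/d25.png

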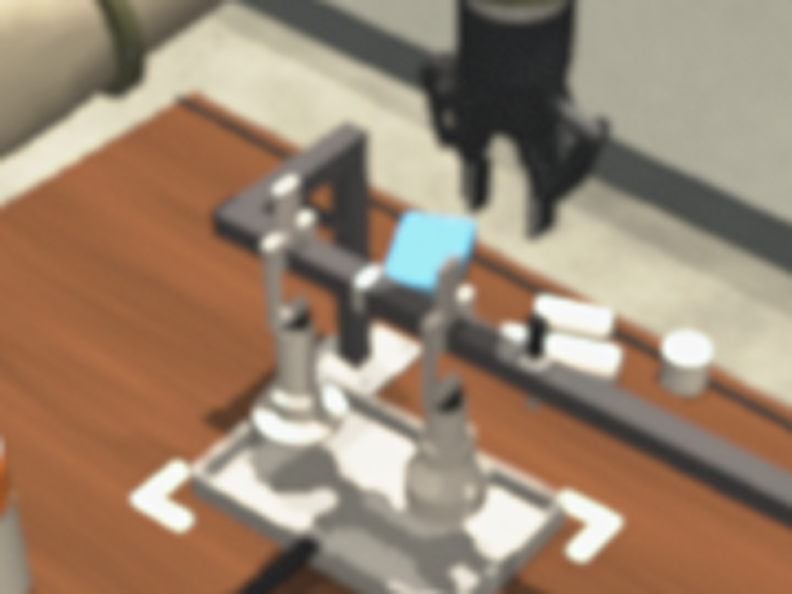

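View pics/wrist25.png

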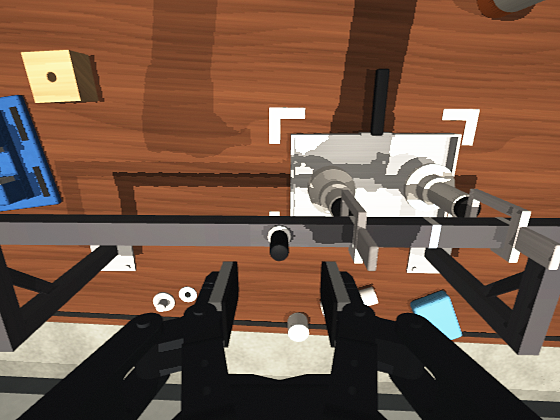

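Run:
```python
from h import *
import pickle
np.set_printoptions(precision=4,suppress=True)
o,P,im=pickle.load(open("wrist25.pkl","rb"))
A=plane(P,269,108,0);C=plane(P,479,109.5,0);a=plane(P,292,134,.03);c=plane(P,461,134.5,.03)
print("tapes",A,C,"tray",a,c)
s=np.array([np.cos(.056),np.sin(.056),0]);u=np.array([-s[1],s[0],0])
mt,mk=(A+C)/2,(a+c)/2
print("tray y off",(mk-mt)@u,"x edge gap (expect ~.036)",(mk-mt)@s)
print("yaw tray",np.arctan2(-(c-a)[0],(c-a)[1]),"tape",np.arctan2(-(C-A)[0],(C-A)[1]))
be=plane(P,366,251,.316); pin=plane(P,279.5,252,.302); col=plane(P,279,232.5,.265)
print(be,pin,col)
crop(im,250,200,320,270,8,"pics/w25z.png")
```

```text
tapes [ 0.4835 -0.0304  0.    ] [0.464  0.3256 0.    ] tray [0.5214 0.0104 0.03  ] [0.5051 0.2882 0.03  ]
tray y off -0.000492003578216678 x edge gap (expect ~.036) 0.03954177368802687
yaw tray 0.05859801657884767 tape 0.05463638611658822
[0.59   0.0673 0.316 ] [ 0.6025 -0.0054  0.302 ] [ 0.5991 -0.0061  0.265 ]
```

View pics/w25z.png

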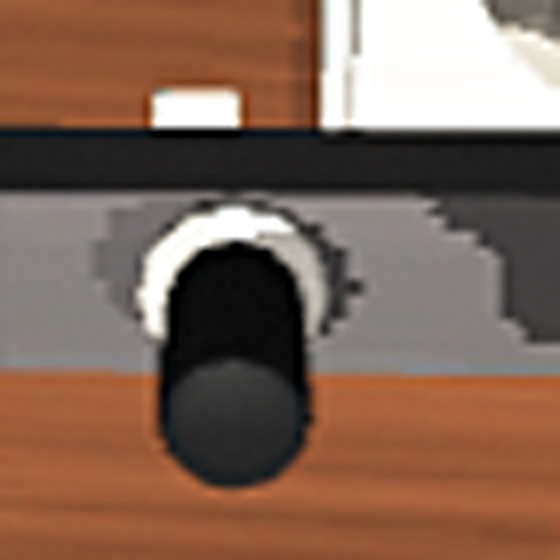

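Run:
```python
from h import *
im=cv2.imread("pics/wrist25.png"); crop(im,330,190,440,280,7,"pics/w25y.png")
```

```text
(no output)
```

View pics/w25y.png

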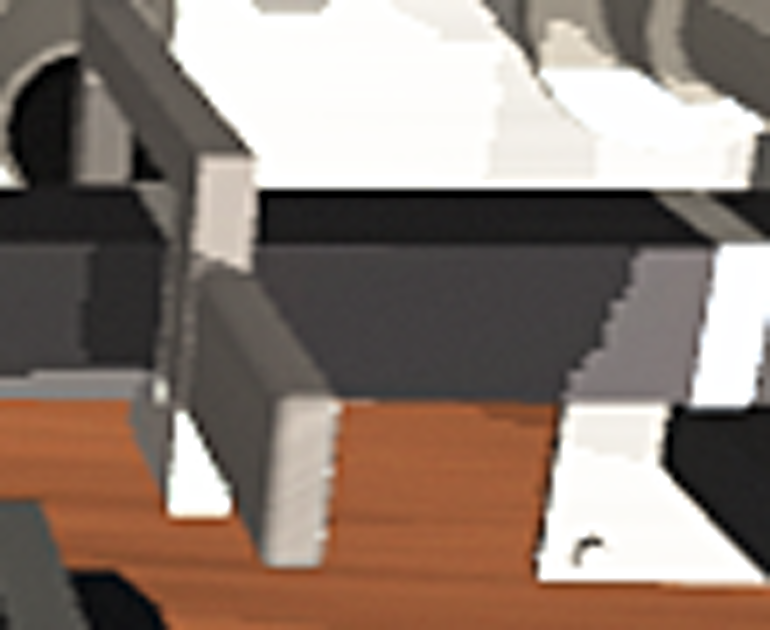

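```bash
python3 - <<'E'
from h import *
import pickle
np.set_printoptions(precision=4,suppress=True)
o,P,im=pickle.load(open("wrist25.pkl","rb"))
a=lambda X,Y:(330+(X+.5)/7-.5,190+(Y+.5)/7-.5)
be=plane(P,*a(300,480),.316); h=np.array([.6033,-.0058,.26])
m2=plane(P,*a(730,325),.26)
s=np.array([.9984,.056,0]);u=np.array([-.056,.9984,0])
print(be,(be-h)@u-.03,(be-h)@s, (m2-h)@u-.03)
E
python3 - <<'E'
import sys; sys.path.insert(0,'.')
import cv2
a=cv2.imread('pics/scene0.png');b=cv2.imread('pics/scene25.png')
for n,(x0,y0,x1,y1) in dict(vise=(105,180,130,232),bottle=(405,232,445,297),can=(355,195,388,255)).items():
    print(n,cv2.absdiff(a[y0:y1,x0:x1],b[y0:y1,x0:x1]).mean())
E
```

```text
[0.5964 0.0738 0.316 ] 0.04988673520712883 -0.0024290927289584104 0.12945526714348024
vise 4.580512820512821
bottle 7.3691025641025645
can 12.767340067340067
```

View pics/scene25.png

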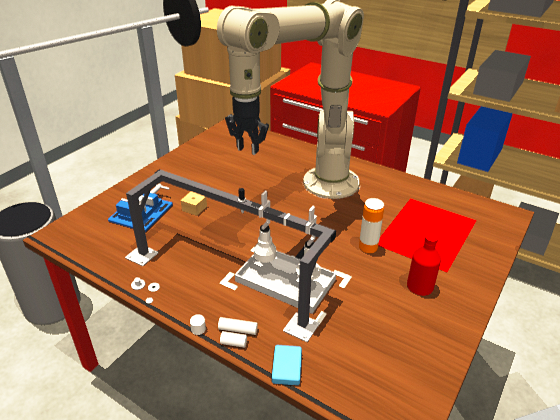

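The vise (140,212), spray can (372,227) and bottle (424,265) stand where they started. Everything is in place and the gripper is clear, so I'm handing in.

```bash
python3 -c "
from bench import manip
print(manip.sign_off(), manip.get_obs()['clock'])"
```

```text
the job is handed in; nothing more can be done
the job is handed in; nothing more can be done
```

I finished the job and handed it in at about 36 s, with no verdict reported. I slid the tray between its tape corners, then hooked the two pieces present over the bare stretch and slid them along the rail. The flange piece went to mark 3 and the bell piece to mark 1. Last, I pushed the keeper pin home through the hole; there was no cap piece on the bench.

**Last checks:**
- **Tray:** about 0.5 mm off centre in y, within about 5 mm in x, and about 0.004 rad from square to the tape.
- **Bell piece:** at rack y = 50 mm (mark at 50).
- **Flange piece:** at rack y = 207 mm (mark at 210). I measured this before fetching the pin; in the final pictures it looks unmoved.
- **Pin:** upright, with the collar on the rail at the expected height. It pushed back with about 7 N before I let go, and the shaft shows below the rail.
- **Bystanders:** the vise, bottle and spray can look unmoved. A pixel comparison with the first picture did show small differences around them, which I put down to the arm's shadows.
- **Gripper:** clear of everything.

No check failed. One rough reading put the bell piece 6 mm off its mark, but a closer measurement gave 50 mm. The three cameras agreed to about 2–5 mm on the rack's position, so I used the wrist camera for the final alignment of the pin.

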